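Nest the mixing bowls on the pull-out tray and lock it in its rack

TASK

Put the steel bowls away: pull the rack's tray fully out by its wooden pull, stand the largest bowl upright in the middle of the tray and nest all the others that are there inside it in order of size, each sitting right down in the next larger one. Then push the tray fully home, and only then turn the rack's catch all the way across in front of the tray to lock it. Leave the mug, the jar and the salt shaker where they are.

Things in the scene. Friction and masses are not known exactly. Their poses are not given: they have to be found in the camera images.
- bowl_a: The largest of a graded set of plain double-walled steel bowls: round, outer diameter 164 mm at the rim, 140 mm at the foot, 50 mm tall; wall 8 mm thick, upright over the top 22 mm and tapering below, floor 8 mm thick. Origin: centre of the underside; z up the axis. Always present.
- bowl_b: The second of a graded set of plain double-walled steel bowls: round, outer diameter 134 mm at the rim, 108 mm at the foot, 56 mm tall; wall 8 mm thick, upright over the top 22 mm and tapering below, floor 8 mm thick. Origin: centre of the underside; z up the axis. Nested, its rim stands 14 mm or more above the rim around it. May be absent (always None).
- bowl_c: The third of a graded set of plain double-walled steel bowls: round, outer diameter 106 mm at the rim, 80 mm at the foot, 62 mm tall; wall 8 mm thick, upright over the top 22 mm and tapering below, floor 8 mm thick. Origin: centre of the underside; z up the axis. Nested, its rim stands 14 mm or more above the rim around it. May be absent (always None).
- bowl_d: The fourth of a graded set of plain double-walled steel bowls: round, outer diameter 80 mm at the rim, 56 mm at the foot, 68 mm tall; wall 8 mm thick, upright over the top 22 mm and tapering below, floor 8 mm thick. Origin: centre of the underside; z up the axis. Nested, its rim stands 14 mm or more above the rim around it. May be absent (always None).
- bowl_e: The smallest (a beaker) of a graded set of plain double-walled steel bowls: round, outer diameter 56 mm at the rim, 36 mm at the foot, 74 mm tall; wall 8 mm thick, upright over the top 22 mm and tapering below, floor 8 mm thick. Origin: centre of the underside; z up the axis. Nested, its rim stands 14 mm or more above the rim around it. May be absent (always None).
- tray (a joint): Slide of the rack's tray in m: 0 = fully home in the rack, 0.13 = fully out at its stop, towards the rack's front (the robot's side). Friction about 2 N.
- tray_floor (a point): Centre of the top of the tray floor, 24 mm above the counter; inside 188 mm wide, 12 mm lips, front board 50 mm high 100 mm in front. x points to the rack's rear (the tray comes out along -x), z up. The rack's fixed slatted shelf, 165 to 177 mm above the counter, begins 20 mm in front of where this point is with the tray home, and covers all behind.
- tray_pull (a point): On the tray's pull, a dark wooden fin that sticks out forwards from the middle of the front board: 16 mm wide (y), 60 mm long (x), from 21 to 55 mm above the counter. The point is in the middle of its top face; axes as tray_floor. It moves with the tray.
- catch (a joint): Turn catch of the rack, on a block at the left front corner of the rack as seen from the robot, about a vertical axis, in rad: 0 = open, its steel arm points forwards (rack -x); it grows anticlockwise seen from above to 1.4 = shut at its stop, the arm lying across in front of the tray's front board. It stays where it is left.
- catch_grip (a point): On the catch's axis, at the top of its upright dark wooden fin (12 mm thick, 42 mm long along the catch's arm, 38 mm tall; 105 mm above the counter at the top, the steel arm's top 66 mm above the counter). The point turns with the catch: its x axis points along the fin, away from the arm; the arm points along its -x and is 60 mm long.
- mug: Bystander: white mug, 80 mm across, 92 mm tall; origin at the centre of the underside.
- jar: Bystander: amber glass jar, 54 mm across, 100 mm tall; origin at the centre of the underside.
- shaker: Bystander: salt shaker, 40 mm across, 65 mm tall, white with a steel top; origin at the centre of the underside.
Things that resemble listed ones, but are neither listed nor needed, are in the scene too. What is shaped like the bowl_a but purple is not meant.

How it is judged:
By the outcome, as a careful person would: the job done as asked, in the order asked, and still so for the second after the job is handed in, with the robot touching nothing.
Of bowl_b, bowl_c, bowl_d, bowl_e only 2 to 4 are there at a start; the rules pass over those that are not, and their reading is None.
At some moment in a run one of bowl_b, bowl_c, bowl_d may be knocked a few centimetres aside while the robot is not near it.
It also fails if it takes over 210 s, if anything falls off the work surface, if the arm or the gripper's body presses on something with over 40 N, if the wrist force passes 120 N, or if a joint passes its speed limit or range.

ROBOT

A 6-joint arm with a two-finger parallel gripper is mounted at the origin on the work surface. World frame = base frame: x ahead of the robot, y to its left, z up, the work surface at z = 0. Lengths are in m, angles in rad, forces in N, time in s.
With the tool pointing down it reaches from about 0.25 to 0.725 m from the base axis. Payload 4 kg.
Tool frame: the origin (TCP) lies midway between the tips of the shut fingers; the grasp point (between the pads) lies 19 mm behind it; z points along the fingers, y is the line along which they close (so a half turn about z gives the same grasp; the last joint's range is limited). The gripper opens to 85 mm and grips with 20 to 120 N. Pads are 22 mm wide; open, the fingers measure 114 mm over their backs; the gripper's body (76 mm by 85 mm) begins 54 mm behind the grasp point. The pads swing forward as they close: fully open they stand 13 mm farther back than shut.
Start: joints at [1.251, 0.241, 0.005, 1.335, 0, 1.571], TCP at [0.157, 0.475, 0.231] pointing down, gripper open.
Joint ranges: [-2.72, 2.72], [-1.05, 1.87], [-1.09, 1.28], [-1.99, 2.15], [-1.42, 1.44], [-3.14, 3.14]. Speed limits (rad/s): [2.79, 2.79, 3.14, 3.14, 3.14, 3.14].

INTERFACE

Orientations are given as a unit quaternion [x, y, z, w].
In Python, from station import manip gives the robot as it stands. The module is installed in compiled form; this text tells all that it offers.
- The arm moves only by the tool drive_tool, never from a script. Its arguments are lists of equal length, an entry for each row: "claw": the opening, from -1 (shut) to 1 (fully open); "slide": the shift along the tool's x, y, z normalised to -1 to 1, where 1 is 100 cm, a list of three; "dr": the turn, a rotation vector about the tool's x, y, z normalised to -1 to 1, where 1 is 45 degrees, a list of three. In form: {"claw": [claw, ...], "slide": [[x, y, z], ...], "dr": [[wx, wy, wz], ...]}. A call has 1 to 20 rows; each row is the pose to reach, as a shift and turn from the pose commanded when the call began, along the tool's axes at that moment; what a row does not reach only later rows make up. A row lasts 1/10 s, in which the tool goes at most 50 mm and 8.59 degrees, less where a joint would pass 70% of its speed; a pose out of reach is approached as far as the arm can. A call with a number of a shift or a turn outside -1 to 1 is refused whole. A call with a gripper value outside its range is refused whole. The fingers move at their own pace and stop on an object; the grip force is fixed at half the most. Time passes only in rows, so rows that repeat a pose let the fingers close. It gives the time, the measured TCP pose, the force, the opening and the grip force at its end, in the units of the state.
- manip.read_state(): the state, without advancing time (a new reading comes with each control period).
- manip.read_camera(name): name is "side" or "top"; returns (picture, depth): 384x512x3 uint8, red, green, blue; 384x512 float32, m along the optical axis (not along the pixel's ray), 0 where there is no reading.
- manip.get_calibration(name): a dict with "camera_matrix" (3x3 intrinsics, pixels), "R" (3x3) and "t" (3): a world point X has camera coordinates R X + t. Camera axes: x right, y down, z forward; pixel columns grow to the right and rows downward; lengths in m; the calibration is good to about 2 mm. A picture is of the moment at which its call begins. get_calibration takes no time and is no camera call.
- manip.close_job(): hands the job in; it is judged then, once.
Trained networks look in the newest picture that a camera, given by its name, has taken for a name from the list of things; names that differ only in an ending like _2 or _b are one class to them, and where a whole thing is asked for, a point or a joint stands for the part that bears it (a point fixed in the world has none). Each returns a list of dicts, best first, with "conf" (0 to 1); they miss things now and then, are a little off and sometimes report something else, mostly with a low value. They report only what shows in the picture. A call takes as long as a camera call. They do not tell look-alikes from the thing itself.
- manip.find_in(camera, label): "point" ([x, y, z] in m, in the coordinates of the camera as it stood for that picture, good to about 4 mm: the middle of the surface that is visible of it).
The state is a dict: "time": time; "qpos": joint angles; "qvel": joint speeds; "tau": joint torques, N m; "position": TCP position; "tool_rot": TCP orientation; "force": force on the tool from outside, world axes, zero at the start; "moment": the same for the moment, N m; "gripper_width": finger opening in m; "gripper_force": force on a finger pad.
Only numpy, scipy, OpenCV 4.12 (cv2) and the standard library are available. Lean on these libraries where they do the work, as an engineer would, in place of code of your own. Each camera call takes 0.05 s, during which the arm holds its last target. There are 200 camera calls.

## Working session

There is one attempt and no reset: what is moved stays moved. The work goes in short steps, Python scripts to look and compute and a tool call to move; the robot and the scene stay as the last step left them, time stands still between calls to the robot, and variables do not carry over. Pictures are saved under pics/ and viewed, at most 14 in all, crops included, and the job is handed in when it is done.

Besides the shell and the picture viewer there is one more tool, called after "Call:" by a JSON object that holds its "fn" and its "kwargs", one argument or row to a line. drive_tool: Moves the arm, as the interface text tells. Scaled input: -1 to 1 covers 100 cm each way for a shift and 45 degrees each way for a turn. Its arguments: {"type":"object","properties":{"claw":{"type":"array"},"slide":{"type":"array"},"dr":{"type":"array"}},"required":["claw","slide","dr"]}

```bash
mkdir -p pics
cat > h.py <<'E'
import numpy as np, cv2
from station import manip
def snap(name,fn=None):
    rgb,d=manip.read_camera(name)
    if fn: cv2.imwrite('pics/'+fn,rgb[:,:,::-1])
    return rgb,d
def cal(name):
    c=manip.get_calibration(name); return np.array(c["camera_matrix"]),np.array(c["R"]),np.array(c["t"]).ravel()
def world(name,d):
    K,R,t=cal(name); v,u=np.mgrid[:d.shape[0],:d.shape[1]]
    P=np.stack([(u-K[0,2])/K[0,0]*d,(v-K[1,2])/K[1,1]*d,d],-1)
    W=(P-t)@R; W[d==0]=np.nan; return W
def find(name,label):
    K,R,t=cal(name); o=[]
    for r in manip.find_in(name,label):
        p=np.array(r["point"]); q=K@p
        o.append((round(r["conf"],2),np.round((p-t)@R,3).tolist(),np.round(q[:2]/q[2]).astype(int).tolist()))
    return o
E
python3 - <<'E'
from h import *
for c in ("top","side"):
    snap(c,c+"0.png"); K,R,t=cal(c); print(c,"cam at",np.round(-R.T@t,3),"fwd",np.round(R[2],2))
    for l in ("bowl_a","tray_floor","tray_pull","catch_grip","catch","mug","jar","shaker"):
        print(l,find(c,l)[:7])
E
```

```text
top cam at [ 0.361 -0.005  1.011] fwd [ 0.19 -0.01 -0.98]
bowl_a [(0.93, [0.469, 0.264, 0.021], [153, 223]), (0.84, [0.296, -0.335, 0.01], [368, 287]), (0.8, [0.448, 0.035, 0.003], [235, 231]), (0.69, [0.639, 0.281, 0.061], [147, 160]), (0.65, [0.691, 0.109, 0.01], [211, 149])]
tray_floor [(0.65, [0.589, -0.197, 0.019], [315, 182]), (0.15, [0.448, 0.038, 0.008], [234, 231])]
tray_pull [(0.91, [0.587, -0.195, 0.026], [315, 182])]
catch_grip [(0.74, [0.532, -0.065, 0.069], [271, 198]), (0.24, [0.694, 0.109, 0.012], [211, 147])]
catch [(0.59, [0.532, -0.061, 0.073], [270, 198]), (0.25, [0.444, 0.036, 0.009], [234, 232])]
mug []
jar [(0.65, [0.745, -0.002, 0.098], [248, 120])]
shaker [(0.78, [0.59, 0.415, 0.053], [98, 178])]
side cam at [-0.091  1.251  0.874] fwd [ 0.38 -0.79 -0.49]
bowl_a [(0.93, [0.466, 0.256, 0.04], [228, 256]), (0.9, [0.445, 0.026, 0.025], [267, 225]), (0.89, [0.68, 0.102, 0.038], [195, 215]), (0.83, [0.286, -0.355, 0.028], [346, 187]), (0.59, [0.628, 0.295, 0.052], [175, 245])]
tray_floor [(0.93, [0.574, -0.202, 0.022], [262, 189])]
tray_pull [(0.67, [0.574, -0.208, 0.025], [262, 188])]
catch_grip [(0.48, [0.537, -0.053, 0.074], [253, 196])]
catch [(0.52, [0.535, -0.051, 0.077], [253, 195])]
mug [(0.24, [0.578, -0.201, 0.022], [261, 189])]
jar [(0.9, [0.754, 0.014, 0.07], [190, 191])]
shaker [(0.62, [0.587, 0.438, 0.037], [158, 280])]
```

View pics/top0.png

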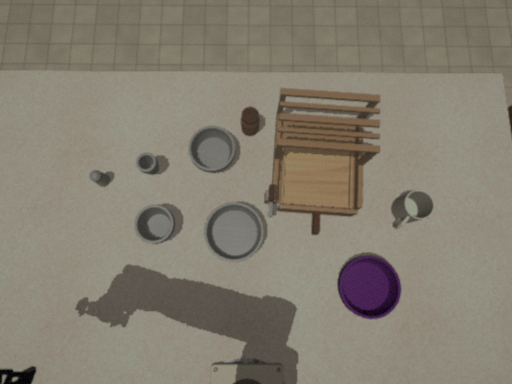

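View pics/side0.png

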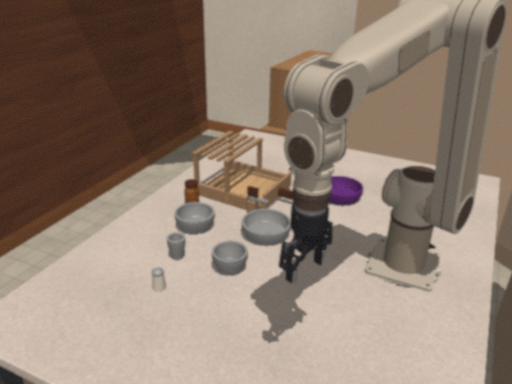

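Top view: the steel bowl at (235,231) is bowl_a; the one at (368,287) is the purple decoy. The other steel bowls are at (213,149), (155,224) and (147,162). The rack with its pull is at (315,222), the catch fin at (272,193), and the mug at (417,205), jar at (250,121) and shaker at (98,178) are bystanders. Next I'll measure the rims and the rack, with an enlarged crop.

```bash
cat >> h.py <<'E'
H={'a':.05,'b':.056,'c':.062,'d':.068,'e':.074}; D={'a':.164,'b':.134,'c':.106,'d':.08,'e':.056}
def circ(P):
    A=np.c_[2*P,np.ones(len(P))]; s=np.linalg.lstsq(A,(P**2).sum(1),rcond=None)[0]
    return s[0],s[1],np.sqrt(s[2]+s[0]**2+s[1]**2)
def rim(W,c,rad,zlo,zhi=9):
    """circle fitted to outer edge of points above zlo near c: x,y,D,ztop"""
    from scipy.spatial import ConvexHull
    c=np.array(c[:2])
    for _ in range(3):
        m=(np.hypot(W[...,0]-c[0],W[...,1]-c[1])<rad)&(W[...,2]>zlo)&(W[...,2]<zhi)
        P=W[m]; 
        if len(P)<12: return None
        zt=np.percentile(P[:,2],90); Q=P[P[:,2]>zt-.012][:,:2]
        # centre through annulus mean radius
        x,y,r=circ(Q); r2=np.hypot(*(Q-[x,y]).T); c=np.array([x,y])
    return np.round([x,y,2*np.percentile(r2,95),2*np.percentile(r2,5),zt,len(Q)],4)
E
python3 - <<'E'
from h import *
rgb,d=snap("top"); W=world("top",d)
for c,r in (((.448,.035),.1),((.691,.109),.085),((.469,.264),.075),((.639,.281),.05)):
    print(rim(W,c,r,.03))
hsv=cv2.cvtColor(rgb,cv2.COLOR_RGB2HSV)
# dark wood
m=(hsv[...,2]<90)&(hsv[...,1]>70)
n,lab,st,ce=cv2.connectedComponentsWithStats(m.astype(np.uint8))
for i in range(1,n):
    if st[i,4]>15 and 250<ce[i][0]<340:
        P=W[lab==i]; P=P[~np.isnan(P[:,0])]; print(np.round(ce[i]),st[i,4],np.round(np.percentile(P,[5,50,95],axis=0),3).tolist())
for (u,v) in [(281,211),(300,212),(315,211),(330,213),(356,214),(275,180),(278,160),(360,190),(318,180),(271,193),(270,208),(315,217),(315,230)]:
    print((u,v),np.round(W[v,u],3))
print({k:np.round(v,3) for k,v in manip.read_state().items() if k in("position","tool_rot","time")})
cv2.imwrite('pics/crop0.png',cv2.resize(rgb[80:270,130:400,::-1],None,fx=2.9,fy=2.9,interpolation=cv2.INTER_CUBIC))
E
```

```text
[4.445e-01 3.730e-02 1.621e-01 1.476e-01 5.220e-02 5.500e+02]
[6.793e-01 1.029e-01 1.327e-01 1.179e-01 5.780e-02 4.510e+02]
[4.634e-01 2.521e-01 1.049e-01 9.010e-02 6.320e-02 4.050e+02]
[6.318e-01 2.801e-01 5.500e-02 4.080e-02 7.500e-02 1.940e+02]
[283.  97.] 29 [[0.783, -0.105, 0.138], [0.785, -0.092, 0.158], [0.786, -0.086, 0.172]]
[280. 109.] 35 [[0.747, -0.098, 0.04], [0.785, -0.09, 0.086], [0.795, -0.081, 0.175]]
[284. 121.] 16 [[0.715, -0.106, 0.01], [0.716, -0.102, 0.169], [0.779, -0.087, 0.172]]
[333. 128.] 157 [[0.704, -0.325, 0.01], [0.754, -0.263, 0.014], [0.763, -0.139, 0.169]]
[331. 140.] 160 [[0.672, -0.323, 0.01], [0.716, -0.256, 0.015], [0.726, -0.129, 0.169]]
[280. 155.] 160 [[0.619, -0.112, 0.01], [0.651, -0.092, 0.057], [0.692, -0.075, 0.167]]
[274. 193.] 135 [[0.526, -0.089, 0.011], [0.547, -0.072, 0.054], [0.573, -0.059, 0.107]]
[315. 217.] 282 [[0.445, -0.271, 0.027], [0.494, -0.187, 0.053], [0.505, -0.106, 0.059]]
(281, 211) [ 0.507 -0.098  0.002]
(300, 212) [ 0.502 -0.15   0.019]
(315, 211) [ 0.499 -0.186  0.059]
(330, 213) [ 0.496 -0.231  0.042]
(356, 214) [ 0.499 -0.315  0.003]
(275, 180) [ 0.587 -0.078  0.052]
(278, 160) [ 0.645 -0.087  0.051]
(360, 190) [ 0.559 -0.314  0.054]
(318, 180) [ 0.594 -0.203  0.027]
(271, 193) [ 0.539 -0.063  0.105]
(270, 208) [ 0.505 -0.062  0.067]
(315, 217) [ 0.483 -0.185  0.058]
(315, 230) [ 0.447 -0.185  0.056]
{'time': np.float64(0.95), 'position': array([0.157, 0.475, 0.231]), 'tool_rot': array([ 0.159,  0.987, -0.   ,  0.   ])}
```

View pics/crop0.png

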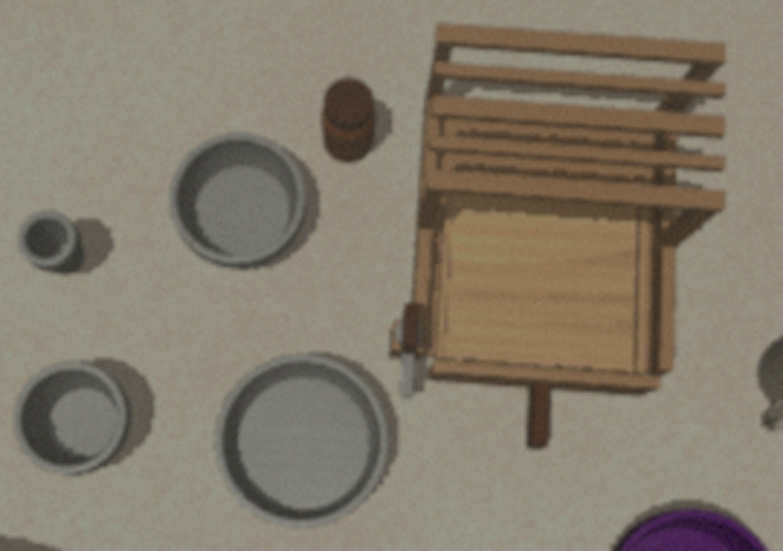

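bowl_a (D 162), b (D 133), c (D 105) and e (D 55) are all confirmed by diameter and height. There is no bowl_d. Next I'll get the rack's orientation and the pull pose.

```bash
cat >> h.py <<'E'
from scipy.spatial.transform import Rotation as Ro
def go(*wps):
    """wps (x,y,z,psi_deg): print slide/dr from current pose; psi = angle of tool y from world y"""
    s=manip.read_state(); p=np.array(s["position"]); R=Ro.from_quat(s["tool_rot"])
    ty=R.as_matrix()[:,1]; print("now",np.round(p,4),"psi",round(np.degrees(np.arctan2(-ty[0],ty[1])),2),"w",round(s["gripper_width"],4),"F",np.round(s["force"],1),"t",round(s["time"],1),"q",np.round(s["qpos"],2))
    for x,y,z,a in wps:
        c,n=np.cos(np.radians(a)),np.sin(np.radians(a))
        T=np.array([[-c,-n,0],[-n,c,0],[0,0,-1]]).T  # rows->cols: tool x,y,z
        T=np.column_stack([[-c,-n,0],[-n,c,0],[0,0,-1]])
        d=R.inv().apply(np.array([x,y,z])-p); r=(R.inv()*Ro.from_matrix(T)).as_rotvec()
        print("slide",np.round(d,4).tolist(),"dr",np.round(np.degrees(r)/45,3).tolist(), "rows>=",int(np.ceil(max(np.linalg.norm(d)/.05,np.degrees(np.linalg.norm(r))/8.59))))
def pullfit(W):
    m=(W[...,2]>.047)&(W[...,2]<.066)&(W[...,0]<.52)&(W[...,0]>.25)&(W[...,1]<-.14)&(W[...,1]>-.24)
    P=W[m][:,:2]; 
    return P
E
python3 - <<'E'
from h import *
W=np.nanmean([world("top",snap("top")[1]) for _ in range(3)],0)
def box(x0,x1,y0,y1,z0,z1):
    return W[(W[...,0]>x0)&(W[...,0]<x1)&(W[...,1]>y0)&(W[...,1]<y1)&(W[...,2]>z0)&(W[...,2]<z1)]
P=box(.42,.492,-.22,-.15,.05,.064)
print("pull",len(P),np.round(np.percentile(P,[2,50,98],axis=0),4).tolist(),"slope y/x",np.polyfit(P[:,0],P[:,1],1), )
B=box(.47,.54,-.32,-.09,.046,.062); B=B[(abs(B[:,1]+.186)>.02)]
print("board",len(B),np.round(np.percentile(B,[2,50,98],axis=0),4).tolist(),"slope x/y deg",np.degrees(np.arctan(np.polyfit(B[:,1],B[:,0],1)[0])))
S=box(.58,.68,-.36,-.08,.16,.19)
print("slat",len(S),np.round(np.percentile(S,[2,50,98],axis=0),4).tolist(),np.degrees(np.arctan(np.polyfit(S[:,1],S[:,0],1)[0])))
C=box(.5,.6,-.1,-.03,.098,.115)
print("fin",len(C),np.round(np.percentile(C,[2,50,98],axis=0),4).tolist(),np.degrees(np.arctan(np.polyfit(C[:,0],C[:,1],1)[0])))
for y in(-.15,-.16,-.21,-.23):0
x,y=np.median(P[:,0]),np.median(P[:,1])
go((.468,-.187,.15,-1),(.468,-.187,.022,-1))
E
```

```text
pull 118 [[0.4395, -0.1941, 0.0523], [0.4664, -0.1868, 0.0553], [0.4913, -0.1795, 0.057]] slope y/x [-0.03061793 -0.17255757]
board 104 [[0.4921, -0.316, 0.0474], [0.5054, -0.2895, 0.0511], [0.5374, -0.0967, 0.0614]] slope x/y deg -6.361930227060976
slat 1052 [[0.6332, -0.3244, 0.1683], [0.65, -0.2253, 0.1772], [0.6792, -0.0865, 0.1791]] -0.21198855506251812
fin 79 [[0.5238, -0.0684, 0.1016], [0.5447, -0.0629, 0.1049], [0.5637, -0.0576, 0.1067]] -0.8961256288329148
now [0.1572 0.4746 0.2313] psi -18.32 w 0.0852 F [0.4 0.3 0.7] t 1.1 q [ 1.25  0.24  0.01  1.34 -0.    1.57]
slide [-0.5031, -0.5304, 0.0813] dr [0.0, 0.0, -0.385] rows>= 15
slide [-0.503, -0.5304, 0.2093] dr [0.0, 0.0, -0.385] rows>= 16
```

The slat front is at x≈0.633, so the tray's home centre is x≈0.652. The tray now stands about 45 mm out. Going to the pull.

Call:
{"fn": "drive_tool", "kwargs": {
  "claw": [1,1,1,1,1,1,1,1,1,1,1,1,1,1,1,1,1,1,1,1],
  "slide": [
    [-0.503,-0.53,0.081],
    [-0.503,-0.53,0.081],
    [-0.503,-0.53,0.081],
    [-0.503,-0.53,0.081],
    [-0.503,-0.53,0.081],
    [-0.503,-0.53,0.081],
    [-0.503,-0.53,0.081],
    [-0.503,-0.53,0.081],
    [-0.503,-0.53,0.081],
    [-0.503,-0.53,0.081],
    [-0.503,-0.53,0.081],
    [-0.503,-0.53,0.081],
    [-0.503,-0.53,0.081],
    [-0.503,-0.53,0.081],
    [-0.503,-0.53,0.081],
    [-0.503,-0.53,0.081],
    [-0.503,-0.53,0.081],
    [-0.503,-0.53,0.081],
    [-0.503,-0.53,0.081],
    [-0.503,-0.53,0.081]
  ],
  "dr": [
    [0,0,-0.385],
    [0,0,-0.385],
    [0,0,-0.385],
    [0,0,-0.385],
    [0,0,-0.385],
    [0,0,-0.385],
    [0,0,-0.385],
    [0,0,-0.385],
    [0,0,-0.385],
    [0,0,-0.385],
    [0,0,-0.385],
    [0,0,-0.385],
    [0,0,-0.385],
    [0,0,-0.385],
    [0,0,-0.385],
    [0,0,-0.385],
    [0,0,-0.385],
    [0,0,-0.385],
    [0,0,-0.385],
    [0,0,-0.385]
  ]
}}

```text
time: 3.1
position: [0.468, -0.1855, 0.1508]
tool_rot: [0.008, 1.0, -0.0, 0.0]
force: [-0.4, 0.2, 0.4]
gripper_width: 0.0852
gripper_force: 0.0
```

Call:
{"fn": "drive_tool", "kwargs": {
  "claw": [1,1,1,1,1,-1,-1,-1,-1,-1,-1,-1,-1,-1],
  "slide": [
    [0,-0.001,0.05],
    [0,-0.001,0.1],
    [0,-0.001,0.125],
    [0,-0.001,0.125],
    [0,-0.001,0.125],
    [0,-0.001,0.125],
    [0,-0.001,0.125],
    [0,-0.001,0.125],
    [0,-0.001,0.125],
    [0,-0.001,0.125],
    [0,-0.001,0.125],
    [0,-0.001,0.125],
    [0,-0.001,0.125],
    [0,-0.001,0.125]
  ],
  "dr": [
    [0,0,0],
    [0,0,0],
    [0,0,0],
    [0,0,0],
    [0,0,0],
    [0,0,0],
    [0,0,0],
    [0,0,0],
    [0,0,0],
    [0,0,0],
    [0,0,0],
    [0,0,0],
    [0,0,0],
    [0,0,0]
  ]
}}

```text
time: 4.5
position: [0.4685, -0.1876, 0.0261]
tool_rot: [0.01, 1.0, 0.0, 0.001]
force: [-0.1, 1.8, 5.2]
gripper_width: 0.0154
gripper_force: 58.3
```

Call:
{"fn": "drive_tool", "kwargs": {
  "claw": [-1,-1,-1,-1,-1,-1,-1,-1,-1],
  "slide": [
    [0.01,0,0],
    [0.02,0,0],
    [0.03,0,0],
    [0.04,0,0],
    [0.05,0,0],
    [0.06,0,0],
    [0.07,0,0],
    [0.075,0,0],
    [0.075,0,0]
  ],
  "dr": [
    [0,0,0],
    [0,0,0],
    [0,0,0],
    [0,0,0],
    [0,0,0],
    [0,0,0],
    [0,0,0],
    [0,0,0],
    [0,0,0]
  ]
}}

```text
time: 5.4
position: [0.3927, -0.1824, 0.026]
tool_rot: [0.009, 1.0, 0.004, 0.001]
force: [-0.8, 15.0, 12.9]
gripper_width: 0.0155
gripper_force: 63.1
```

Call:
{"fn": "drive_tool", "kwargs": {
  "claw": [-1,-1,-1,-1],
  "slide": [
    [0.004,0,0],
    [0.008,0,0],
    [0.01,0,0],
    [0.01,0,0]
  ],
  "dr": [
    [0,0,0],
    [0,0,0],
    [0,0,0],
    [0,0,0]
  ]
}}

```text
time: 5.8
position: [0.3884, -0.182, 0.0261]
tool_rot: [0.008, 1.0, 0.005, 0.006]
force: [14.1, 16.0, -2.4]
gripper_width: 0.0153
gripper_force: 62.6
```

At the stop (x force 14 N, and the tool lags its command). The lateral force suggests the rack is yawed about -4°. Release, lift and look.

Call:
{"fn": "drive_tool", "kwargs": {
  "claw": [-0.5,0,0.5,0.5,0.5,0.5,0.5,0.5,0.5,0.5,0.5,0.5],
  "slide": [
    [0.008,0.003,0],
    [0,0.003,0],
    [0,0.003,0],
    [0,0.003,0],
    [0,0,-0.05],
    [0,0,-0.1],
    [0,0,-0.15],
    [0,0,-0.2],
    [0,0.05,-0.2],
    [0,0.1,-0.2],
    [0,0.15,-0.2],
    [0,0.17,-0.2]
  ],
  "dr": [
    [0,0,0],
    [0,0,0],
    [0,0,0],
    [0,0,0],
    [0,0,0],
    [0,0,0],
    [0,0,0],
    [0,0,0],
    [0,0,0],
    [0,0,0],
    [0,0,0],
    [0,0,0]
  ]
}}

```text
time: 7.0
position: [0.3855, -0.0135, 0.2255]
tool_rot: [0.007, 1.0, 0.0, 0.0]
force: [-0.5, -0.7, 0.4]
gripper_width: 0.0645
gripper_force: 0.0
```

```bash
cat >> h.py <<'E'
def tops(n=3):
    Ws=[];
    for _ in range(n):
        rgb,d=snap("top"); Ws.append(world("top",d))
    return rgb,np.nanmedian(Ws,0)
def box(W,x0,x1,y0,y1,z0,z1):
    return W[(W[...,0]>x0)&(W[...,0]<x1)&(W[...,1]>y0)&(W[...,1]<y1)&(W[...,2]>z0)&(W[...,2]<z1)]
E
python3 - <<'E'
from h import *
rgb,W=tops()
cv2.imwrite('pics/c1.png',cv2.resize(rgb[80:300,130:400,::-1],None,fx=2.7,fy=2.7,interpolation=cv2.INTER_CUBIC))
P=box(W,.34,.408,-.22,-.15,.05,.064)
print("pull",len(P),np.round(np.percentile(P,[2,50,98],axis=0),4).tolist())
for y0 in np.arange(-.32,-.08,.02):
    s=box(W,.6,.68,y0,y0+.02,.165,.19); b=box(W,.395,.46,y0,y0+.02,.044,.064); f=box(W,.42,.64,y0,y0+.02,.018,.034)
    print(round(y0+.01,2),[np.round(np.percentile(q[:,0],[3,97]),4) if len(q)>5 else None for q in(s,b,f)], len(f))
for x0 in np.arange(.42,.62,.03):
    f=box(W,x0,x0+.03,-.34,-.06,.018,.034); l=box(W,x0,x0+.03,-.34,-.06,.032,.045)
    print(round(x0+.015,3),[np.round(np.percentile(q[:,1],[2,50,98]),4) if len(q)>5 else None for q in(f,l)])
K,R,t=cal("top"); print(find("top","tray_floor"),find("top","tray_pull"))
for c,r in (((.445,.037),.1),((.679,.103),.085),((.463,.252),.075),((.632,.28),.05)): print(rim(W,c,r,.03))
go()
E
```

```text
pull 118 [[0.3594, -0.1889, 0.0507], [0.3831, -0.1809, 0.0552], [0.407, -0.1726, 0.0575]]
-0.31 [array([0.6324, 0.679 ]), None, array([0.5125, 0.632 ])] 76
-0.29 [array([0.6338, 0.679 ]), None, array([0.4499, 0.6156])] 204
-0.27 [array([0.6349, 0.6789]), array([0.4126, 0.4133]), array([0.4362, 0.6153])] 466
-0.25 [array([0.6366, 0.6785]), None, array([0.4363, 0.6171])] 472
-0.23 [array([0.6377, 0.6787]), array([0.4149, 0.4157]), array([0.4389, 0.6181])] 467
-0.21 [array([0.6393, 0.679 ]), None, array([0.439 , 0.6182])] 474
-0.19 [array([0.6404, 0.6788]), array([0.3963, 0.418 ]), array([0.4417, 0.6208])] 468
-0.17 [array([0.6419, 0.6794]), array([0.3964, 0.4204]), array([0.4417, 0.6231])] 462
-0.15 [array([0.6432, 0.6601]), None, array([0.5238, 0.6272])] 227
-0.13 [array([0.6443, 0.6622]), None, array([0.5471, 0.6294])] 204
-0.11 [array([0.6463, 0.6623]), None, array([0.5467, 0.6297])] 184
-0.09 [array([0.6477, 0.6651]), None, array([0.5467, 0.6167])] 18
0.435 [array([-0.2802, -0.2295, -0.165 ]), array([-0.2859, -0.282 , -0.2789])]
0.465 [array([-0.2815, -0.2225, -0.1647]), array([-0.
[... 176 characters left out ...]
0926])]
0.555 [array([-0.3058, -0.1996, -0.1023]), array([-0.3064, -0.29  , -0.0953])]
0.585 [array([-0.3076, -0.1983, -0.1055]), array([-0.3089, -0.29  , -0.0702])]
0.615 [array([-0.3092, -0.1922, -0.1058]), array([-0.3104, -0.2279, -0.099 ])]
[(0.57, [0.54, -0.212, 0.024], [322, 199])] [(0.56, [0.54, -0.212, 0.023], [321, 199])]
[ 2.823e-01 -9.600e-03  8.570e-02  1.540e-02  7.031e-01  6.470e+03]
[6.793e-01 1.029e-01 1.323e-01 1.181e-01 5.710e-02 4.580e+02]
[4.634e-01 2.522e-01 1.048e-01 9.030e-02 6.280e-02 4.020e+02]
[6.318e-01 2.800e-01 5.540e-02 4.080e-02 7.480e-02 1.950e+02]
now [ 0.3861 -0.0169  0.2252] psi -1.03 w 0.0642 F [ 0.  -0.1  0.1] t 7.2 q [-0.04  0.02 -0.27  1.28 -0.   -0.03]
```

View pics/c1.png

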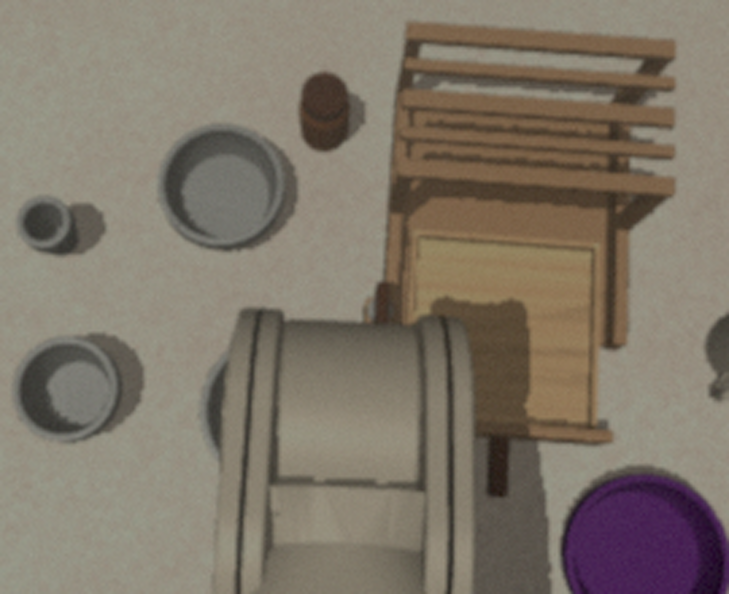

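The rack's yaw is -4.0° (from the slat edge). The crop shows the tray out with its floor fully visible. Next, bowl_a: pinch its wall on the robot side.

Run:
```python
from h import *
go((.3668,.0373,.12,90),(.3668,.0373,.034,90))
```

```text
now [ 0.3861 -0.0169  0.2252] psi -1.03 w 0.0642 F [ 0.  -0.1  0.1] t 7.2 q [-0.04  0.02 -0.27  1.28 -0.   -0.03]
slide [0.0202, 0.0539, 0.1052] dr [-0.001, -0.001, -2.023] rows>= 11
slide [0.0202, 0.054, 0.1912] dr [-0.001, -0.001, -2.023] rows>= 11
```

I'll use the -y side pinch instead, which needs no rotation. The outer finger then faces the rack's open right side.

Run:
```python
from h import *
go((.4445,-.041,.12,0),(.4445,-.041,.034,0))
```

```text
now [ 0.3861 -0.0169  0.2252] psi -1.03 w 0.0642 F [ 0.  -0.1  0.1] t 7.2 q [-0.04  0.02 -0.27  1.28 -0.   -0.03]
slide [-0.0589, -0.023, 0.1053] dr [-0.001, -0.0, -0.023] rows>= 3
slide [-0.0589, -0.0229, 0.1913] dr [-0.001, -0.0, -0.023] rows>= 5
```

Call:
{"fn": "drive_tool", "kwargs": {
  "claw": [0,0,0,0,0,0,0,0,-1,-1,-1,-1,-1,-1,-1,-1],
  "slide": [
    [-0.059,-0.023,0.05],
    [-0.059,-0.023,0.105],
    [-0.059,-0.023,0.105],
    [-0.059,-0.023,0.105],
    [-0.059,-0.023,0.15],
    [-0.059,-0.023,0.19],
    [-0.059,-0.023,0.19],
    [-0.059,-0.023,0.19],
    [-0.059,-0.023,0.19],
    [-0.059,-0.023,0.19],
    [-0.059,-0.023,0.19],
    [-0.059,-0.023,0.19],
    [-0.059,-0.023,0.19],
    [-0.059,-0.023,0.19],
    [-0.059,-0.023,0.19],
    [-0.059,-0.023,0.19]
  ],
  "dr": [
    [0,0,-0.02],
    [0,0,-0.02],
    [0,0,-0.02],
    [0,0,-0.02],
    [0,0,-0.02],
    [0,0,-0.02],
    [0,0,-0.02],
    [0,0,-0.02],
    [0,0,-0.02],
    [0,0,-0.02],
    [0,0,-0.02],
    [0,0,-0.02],
    [0,0,-0.02],
    [0,0,-0.02],
    [0,0,-0.02],
    [0,0,-0.02]
  ]
}}

```text
time: 8.85
position: [0.4462, -0.0403, 0.0373]
tool_rot: [0.001, 1.0, -0.0, 0.002]
force: [-0.4, -0.7, 7.2]
gripper_width: 0.0061
gripper_force: 61.3
```

Call:
{"fn": "drive_tool", "kwargs": {
  "claw": [-1,-1,-1,-1,-1,-1],
  "slide": [
    [0,0,-0.03],
    [0,0,-0.07],
    [0,0,-0.11],
    [0,0,-0.12],
    [0,0,-0.12],
    [0,0,-0.12]
  ],
  "dr": [
    [0,0,0],
    [0,0,0],
    [0,0,0],
    [0,0,0],
    [0,0,0],
    [0,0,0]
  ]
}}

```text
time: 9.45
position: [0.4435, -0.0401, 0.1543]
tool_rot: [0.001, 1.0, -0.0, -0.001]
force: [-0.9, -0.1, -3.6]
gripper_width: 0.0059
gripper_force: 60.0
```

Run:
```python
from h import *
rgb,W=tops()
cv2.imwrite('pics/c2.png',cv2.resize(rgb[80:300,130:400,::-1],None,fx=2.7,fy=2.7,interpolation=cv2.INTER_CUBIC))
go()
# tray profile along centreline
for s in np.arange(-.14,.14,.01):
    c=np.array([.530,-.1914])+s*np.array([.9976,-.0695])-.04*np.array([.0695,.9976])
    m=np.hypot(W[...,0]-c[0],W[...,1]-c[1])<.006
    print(round(s,2),np.round(np.nanmedian(W[m][:,2]),3) if m.any() else None,end=' ; ')
# bowl a level?
i=(W[...,2]>.12)&(W[...,2]<.2)&(np.hypot(W[...,0]-.4445,W[...,1]-.037)<.09)
P=W[i]; print(len(P))
```

```text
now [ 0.443  -0.0401  0.1534] psi -0.1 w 0.0061 F [-0.1  0.2 -2.6] t 9.6 q [-0.09  0.19 -0.27  1.11 -0.   -0.09]
-0.14 0.0 ; -0.13 0.0 ; -0.12 0.001 ; -0.11 0.06 ; -0.1 0.074 ; -0.09 0.025 ; -0.08 0.024 ; -0.07 0.025 ; -0.06 0.025 ; -0.05 0.025 ; -0.04 0.025 ; -0.03 0.024 ; -0.02 0.024 ; -0.01 0.024 ; 0.0 0.024 ; 0.01 0.024 ; 0.02 0.025 ; 0.03 0.025 ; 0.04 0.024 ; 0.05 0.025 ; 0.06 0.025 ; 0.07 0.025 ; 0.08 0.025 ; 0.09 0.025 ; 0.1 0.037 ; 0.11 0.168 ; 0.12 0.177 ; 0.13 0.014 ; 0.14 0.013 ; 2121
```

View pics/c2.png

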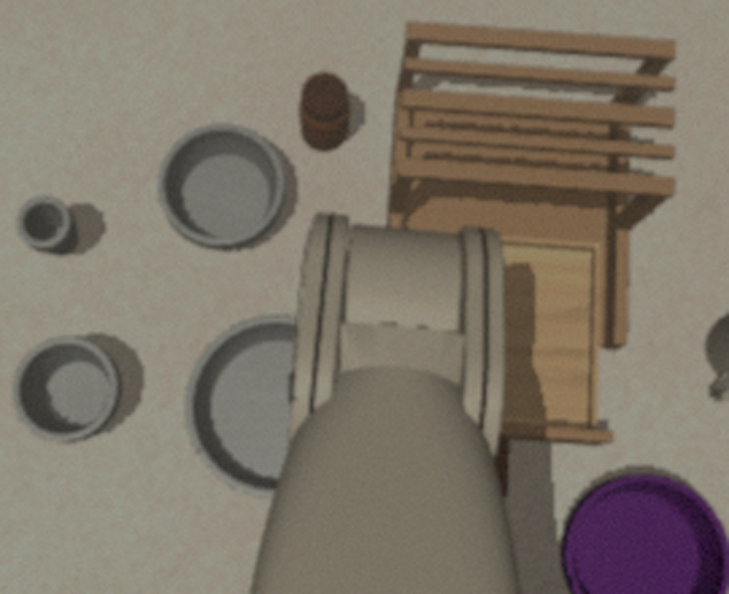

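The bowl is lifted and the tray centre checks out at (0.530, -0.191), with the board and rear lip both at ±0.1. Now check the bowl's tilt and its offset in the grip.

```bash
cat >> h.py <<'E'
def rimplane(W,c,r,z0,z1):
    """plane + circle for a rim visible partly: points in radius band near c"""
    rr=np.hypot(W[...,0]-c[0],W[...,1]-c[1]); m=(rr<r+.012)&(rr>r-.02)&(W[...,2]>z0)&(W[...,2]<z1); P=W[m]
    A=np.c_[P[:,:2]-np.array(c)[:2],np.ones(len(P))]; k=np.ones(len(P),bool)
    for _ in range(15):
        s=np.linalg.lstsq(A[k],P[k,2],rcond=None)[0]; e=P[:,2]-A@s; k=e>-.002
    k=abs(e)<.0025
    print("rim n",k.sum(),"tilt deg x,y",np.round(np.degrees(s[:2]),1),"z centre",round(s[2],4),"circle x,y,rmean",np.round(circ(P[k,:2]),4))
E
python3 - <<'E'
from h import *
rgb,W=tops(4)
W=W.copy(); W[:,235:]=np.nan
for zl in (.13,.15): rimplane(W,(.443,.037),.082,zl,.2)
go((.530,-.2694,.20,0),(.530,-.2694,.063,0))
E
```

```text
rim n 336 tilt deg x,y [-0.3 -1. ] z centre 0.1655 circle x,y,rmean [0.4393 0.0366 0.0774]
rim n 336 tilt deg x,y [-0.3 -1. ] z centre 0.1655 circle x,y,rmean [0.4393 0.0366 0.0774]
now [ 0.444  -0.0401  0.1544] psi -0.1 w 0.006 F [ 0.6  0.4 -1.6] t 9.8 q [-0.09  0.19 -0.27  1.11 -0.   -0.09]
slide [-0.0863, -0.2291, -0.0458] dr [0.0, -0.003, -0.002] rows>= 5
slide [-0.0865, -0.2291, 0.0912] dr [0.0, -0.003, -0.002] rows>= 6
```

Call:
{"fn": "drive_tool", "kwargs": {
  "claw": [-1,-1,-1,-1,-1,-1,-1,-1,-1,-1,-1,-1,-1,-1,-1],
  "slide": [
    [0,0,-0.036],
    [-0.02,-0.04,-0.036],
    [-0.04,-0.08,-0.036],
    [-0.06,-0.12,-0.036],
    [-0.075,-0.16,-0.036],
    [-0.089,-0.2,-0.036],
    [-0.089,-0.228,-0.036],
    [-0.089,-0.228,-0.036],
    [-0.089,-0.228,0],
    [-0.089,-0.228,0.03],
    [-0.089,-0.228,0.06],
    [-0.089,-0.228,0.075],
    [-0.089,-0.228,0.083],
    [-0.089,-0.228,0.087],
    [-0.089,-0.228,0.087]
  ],
  "dr": [
    [0,0,0],
    [0,0,0],
    [0,0,0],
    [0,0,0],
    [0,0,0],
    [0,0,0],
    [0,0,0],
    [0,0,0],
    [0,0,0],
    [0,0,0],
    [0,0,0],
    [0,0,0],
    [0,0,0],
    [0,0,0],
    [0,0,0]
  ]
}}

```text
time: 11.3
position: [0.5335, -0.2681, 0.0684]
tool_rot: [0.001, 1.0, 0.0, 0.0]
force: [-0.7, -0.3, -1.2]
gripper_width: 0.0062
gripper_force: 60.0
```

Run:
```python
from h import *
go((.533,-.268,.0645,0))
rgb,W=tops(3); W[:,300:]=np.nan; rimplane(W,(.53,-.19),.082,.06,.1)
```

```text
now [ 0.5335 -0.2681  0.0684] psi -0.08 w 0.0062 F [-0.7 -0.3 -1.2] t 11.3 q [-0.47  0.54  0.02  1.04  0.   -0.46]
slide [0.0005, 0.0001, 0.0039] dr [0.0, 0.0, -0.002] rows>= 1
rim n 139 tilt deg x,y [-0.   0.3] z centre 0.0795 circle x,y,rmean [ 0.5294 -0.1876  0.0742]
```

Call:
{"fn": "drive_tool", "kwargs": {
  "claw": [-1,-1,-1,-0.6,-0.3,0,0,0,0,0,0,0,0],
  "slide": [
    [0,0,0.002],
    [0,0,0.004],
    [0,0,0.005],
    [0,0,0.005],
    [0,0,0.005],
    [0,0,0.005],
    [0,0,0.005],
    [0,0,-0.04],
    [0,0,-0.09],
    [0,0,-0.13],
    [0,0.04,-0.13],
    [-0.02,0.09,-0.13],
    [-0.04,0.14,-0.13]
  ],
  "dr": [
    [0,0,0],
    [0,0,0],
    [0,0,0],
    [0,0,0],
    [0,0,0],
    [0,0,0],
    [0,0,0],
    [0,0,0],
    [0,0,0],
    [0,0,0],
    [0,0,0],
    [0,0,0],
    [0,0,0]
  ]
}}

```text
time: 12.75
position: [0.5709, -0.1349, 0.1995]
tool_rot: [0.002, 1.0, -0.0, 0.001]
force: [0.8, 0.4, 0.2]
gripper_width: 0.0428
gripper_force: 0.0
```

Run:
```python
from h import *
go((.679,.040,.16,0),(.679,.040,.044,0))
```

```text
now [ 0.5709 -0.1349  0.1995] psi -0.24 w 0.0428 F [0.8 0.4 0.2] t 12.8 q [-0.23  0.43  0.19  1.33  0.   -0.23]
slide [-0.1073, 0.1753, 0.0396] dr [-0.0, 0.003, -0.005] rows>= 5
slide [-0.1071, 0.1754, 0.1556] dr [-0.0, 0.003, -0.005] rows>= 6
```

Call:
{"fn": "drive_tool", "kwargs": {
  "claw": [0,0,0,0,0],
  "slide": [
    [0.03,0.04,-0.02],
    [0.06,0.08,-0.03],
    [0.09,0.12,-0.03],
    [0.12,0.16,-0.03],
    [0.12,0.185,-0.03]
  ],
  "dr": [
    [0,0,0],
    [0,0,0],
    [0,0,0],
    [0,0,0],
    [0,0,0]
  ]
}}

```text
time: 13.25
position: [0.4472, 0.0513, 0.2287]
tool_rot: [0.0, 1.0, 0.0, -0.001]
force: [1.2, 0.2, 0.3]
gripper_width: 0.0424
gripper_force: 0.0
```

Run:
```python
from h import *
rgb,W=tops(3)
cv2.imwrite('pics/c3.png',cv2.resize(rgb[80:300,130:400,::-1],None,fx=2.7,fy=2.7,interpolation=cv2.INTER_CUBIC))
for c,r in (((.53,-.191),.082),((.679,.103),.067),((.463,.252),.053),((.632,.28),.028)): rimplane(W,c,r,.045,.1)
go((.679,.040,.16,0),(.679,.040,.046,0))
```

```text
rim n 495 tilt deg x,y [ 0.  -0.1] z centre 0.0745 circle x,y,rmean [ 0.5286 -0.1921  0.0776]
rim n 126 tilt deg x,y [-0.6 -0.4] z centre 0.0567 circle x,y,rmean [0.6809 0.1032 0.0623]
rim n 128 tilt deg x,y [ 0.5 -2.2] z centre 0.0636 circle x,y,rmean [0.4635 0.2544 0.0479]
rim n 74 tilt deg x,y [ 0.3 -1.8] z centre 0.0748 circle x,y,rmean [0.6322 0.2815 0.0237]
now [0.4507 0.051  0.2289] psi 0.11 w 0.0428 F [ 0.3 -0.1 -0.3] t 13.4 q [ 0.11  0.15 -0.12  1.3  -0.    0.11]
slide [-0.2282, -0.0115, 0.0692] dr [-0.0, 0.002, 0.002] rows>= 5
slide [-0.2281, -0.0115, 0.1832] dr [-0.0, 0.002, 0.002] rows>= 6
```

View pics/c3.png

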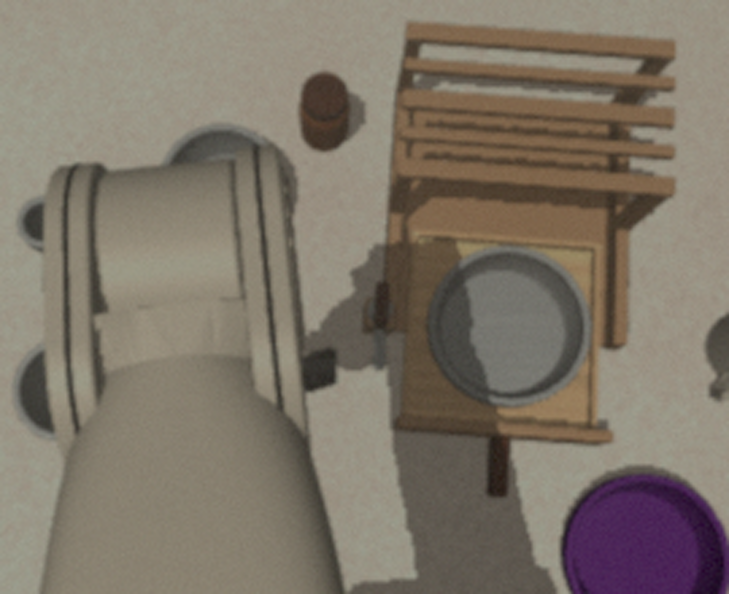

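Call:
{"fn": "drive_tool", "kwargs": {
  "claw": [0,0,0,0,0,0,0,0,0,0,-1,-1,-1,-1,-1,-1,-1,-1],
  "slide": [
    [-0.05,-0.003,0.02],
    [-0.1,-0.006,0.04],
    [-0.15,-0.01,0.05],
    [-0.2,-0.012,0.069],
    [-0.229,-0.012,0.069],
    [-0.229,-0.012,0.1],
    [-0.229,-0.012,0.14],
    [-0.229,-0.012,0.17],
    [-0.229,-0.012,0.184],
    [-0.229,-0.012,0.184],
    [-0.229,-0.012,0.184],
    [-0.229,-0.012,0.184],
    [-0.229,-0.012,0.184],
    [-0.229,-0.012,0.184],
    [-0.229,-0.012,0.184],
    [-0.229,-0.012,0.184],
    [-0.229,-0.012,0.184],
    [-0.229,-0.012,0.184]
  ],
  "dr": [
    [0,0,0],
    [0,0,0],
    [0,0,0],
    [0,0,0],
    [0,0,0],
    [0,0,0],
    [0,0,0],
    [0,0,0],
    [0,0,0],
    [0,0,0],
    [0,0,0],
    [0,0,0],
    [0,0,0],
    [0,0,0],
    [0,0,0],
    [0,0,0],
    [0,0,0],
    [0,0,0]
  ]
}}

```text
time: 15.2
position: [0.6817, 0.0374, 0.0469]
tool_rot: [0.001, 1.0, 0.0, 0.002]
force: [-0.8, 0.4, 5.7]
gripper_width: 0.0064
gripper_force: 61.1
```

Call:
{"fn": "drive_tool", "kwargs": {
  "claw": [-1,-1,-1,-1,-1,-1,-1,-1,-1],
  "slide": [
    [0,0,-0.03],
    [0,0,-0.07],
    [0,0,-0.12],
    [0,0,-0.15],
    [0.04,0,-0.16],
    [0.08,0,-0.16],
    [0.12,0,-0.16],
    [0.15,0,-0.16],
    [0.15,0,-0.16]
  ],
  "dr": [
    [0,0,0],
    [0,0,0],
    [0,0,0],
    [0,0,0],
    [0,0,0],
    [0,0,0],
    [0,0,0],
    [0,0,0],
    [0,0,0]
  ]
}}

```text
time: 16.1
position: [0.5248, 0.0373, 0.2041]
tool_rot: [0.001, 1.0, -0.0, -0.002]
force: [1.5, 0.5, -1.1]
gripper_width: 0.0065
gripper_force: 61.3
```

Run:
```python
from h import *
go()
rgb,W=tops(3)
p=manip.read_state()["position"]
V=W.copy(); V[W[...,1]<p[1]+.03]=np.nan
rimplane(V,(p[0],p[1]+.063),.067,p[2]-.02,p[2]+.035)
```

```text
now [0.5248 0.0373 0.2041] psi -0.07 w 0.0065 F [ 1.5  0.5 -1.1] t 16.1 q [ 0.07  0.31  0.03  1.29 -0.    0.07]
rim n 0 tilt deg x,y [0. 0.] z centre 0.0 circle x,y,rmean [0. 0. 0.]
```

Run:
```python
from h import *
p=manip.read_state()["position"]; print(np.round(p,4))
rgb,W=tops(3)
m=(np.hypot(W[...,0]-p[0],W[...,1]-p[1]-.063)<.08)&(W[...,2]<.25)&(W[...,2]>.12); print(m.sum(), np.round(np.percentile(W[m],[2,50,98],axis=0),3) if m.sum() else '')
r,d=snap("side","s1.png"); V=world("side",d)
m=(np.hypot(V[...,0]-p[0],V[...,1]-p[1]-.063)<.08)&(V[...,2]<.235)&(V[...,2]>.12); print(m.sum(), np.round(np.percentile(V[m],[2,50,98],axis=0),3) if m.sum() else '')
```

```text
[0.5306 0.0375 0.2048]
0 
1229 [[0.472 0.042 0.16 ]
 [0.535 0.098 0.193]
 [0.597 0.17  0.226]]
```

View pics/s1.png

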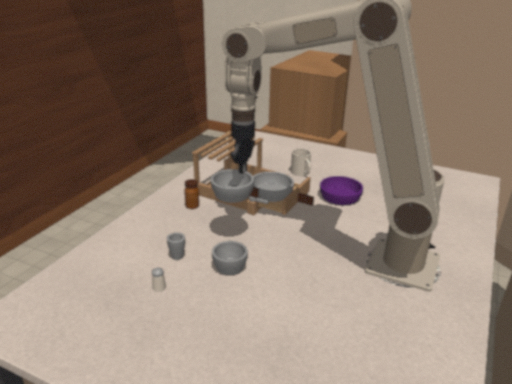

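Call:
{"fn": "drive_tool", "kwargs": {
  "claw": [-1,-1,-1,-1,-1,-1,-1,-1,-1,-1,-1,-1],
  "slide": [
    [0,-0.04,0],
    [0,-0.08,0],
    [0,-0.12,0],
    [0,-0.16,0],
    [0,-0.2,0],
    [0,-0.24,0],
    [0,-0.275,0],
    [0,-0.294,0],
    [0,-0.294,0.02],
    [0,-0.294,0.05],
    [0,-0.294,0.08],
    [0,-0.294,0.08]
  ],
  "dr": [
    [0,0,0],
    [0,0,0],
    [0,0,0],
    [0,0,0],
    [0,0,0],
    [0,0,0],
    [0,0,0],
    [0,0,0],
    [0,0,0],
    [0,0,0],
    [0,0,0],
    [0,0,0]
  ]
}}

```text
time: 17.65
position: [0.5264, -0.2546, 0.1193]
tool_rot: [0.001, 1.0, 0.002, -0.005]
force: [0.5, -0.4, -1.6]
gripper_width: 0.0062
gripper_force: 61.4
```

Run:
```python
from h import *
rgb,W=tops(4); go((.530,-.257,.0785,0)); p=manip.read_state()["position"]
V=W.copy(); V[W[...,1]<-.2]=np.nan
rimplane(V,(p[0],p[1]+.065),.067,.115,.16)
rimplane(V,(.5286,-.1921),.082,.06,.085)
cv2.imwrite('pics/c4.png',cv2.resize(rgb[120:280,240:400,::-1],None,fx=3.7,fy=3.7,interpolation=cv2.INTER_CUBIC))
```

```text
now [ 0.5309 -0.2568  0.1262] psi -0.07 w 0.006 F [ 0.2  0.3 -1.4] t 17.9 q [-0.45  0.48  0.07  1.16  0.   -0.45]
slide [0.001, -0.0001, 0.0477] dr [-0.002, 0.004, -0.002] rows>= 1
rim n 209 tilt deg x,y [-0.2 -0.3] z centre 0.1319 circle x,y,rmean [ 0.5348 -0.1929  0.0626]
rim n 221 tilt deg x,y [ 0.9 -1.6] z centre 0.0764 circle x,y,rmean [ 0.5285 -0.192   0.0775]
```

View pics/c4.png

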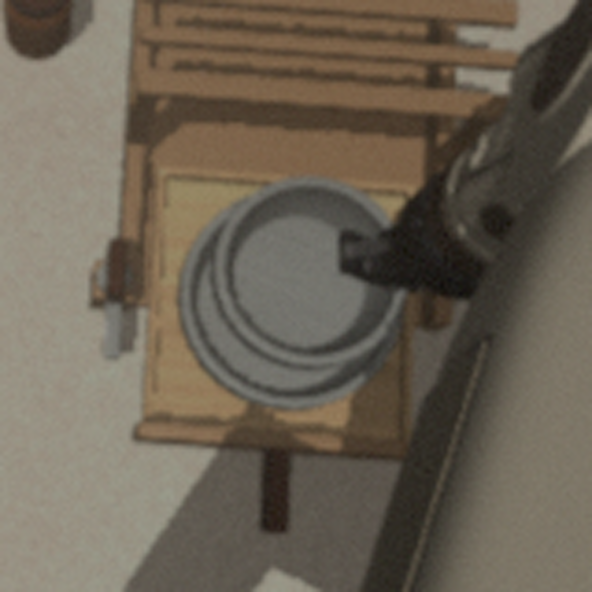

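Call:
{"fn": "drive_tool", "kwargs": {
  "claw": [-1,-1,-1,-1,-1,-1],
  "slide": [
    [0.006,0,0],
    [0.006,0,0.015],
    [0.006,0,0.03],
    [0.006,0,0.04],
    [0.006,0,0.04],
    [0.006,0,0.04]
  ],
  "dr": [
    [0,0,0],
    [0,0,0],
    [0,0,0],
    [0,0,0],
    [0,0,0],
    [0,0,0]
  ]
}}

```text
time: 18.45
position: [0.5236, -0.2566, 0.085]
tool_rot: [0.001, 1.0, -0.0, 0.0]
force: [0.2, -0.6, -1.0]
gripper_width: 0.0068
gripper_force: 61.3
```

Run:
```python
from h import *
rgb,W=tops(3); go(); p=manip.read_state()["position"]
V=W.copy(); V[W[...,1]<-.2]=np.nan
rimplane(V,(p[0]+.004,p[1]+.065),.067,.082,.11)
rimplane(V,(.5286,-.1921),.082,.06,.08)
```

```text
now [ 0.5241 -0.2568  0.0854] psi -0.1 w 0.0066 F [-0.6 -0.3 -1.1] t 18.6 q [-0.46  0.5  -0.01  1.06 -0.   -0.45]
rim n 226 tilt deg x,y [-0.  -0.3] z centre 0.0943 circle x,y,rmean [ 0.5301 -0.194   0.0625]
rim n 269 tilt deg x,y [ 0.1 -0.7] z centre 0.0752 circle x,y,rmean [ 0.529  -0.1912  0.0766]
```

Call:
{"fn": "drive_tool", "kwargs": {
  "claw": [-1,-1,-1,-1,-0.7,-0.5,-0.3,0,0,0,0,0,0,0,0,0,0],
  "slide": [
    [0,0.001,0.003],
    [0,0.001,0.006],
    [0,0.001,0.006],
    [0,0.001,0.006],
    [0,0.001,0.006],
    [0,0.001,0.006],
    [0,0.001,0.005],
    [0,0.001,0.003],
    [0,0,-0.04],
    [0,0,-0.08],
    [0,0,-0.12],
    [0.02,0.05,-0.12],
    [0.03,0.09,-0.12],
    [0.05,0.13,-0.12],
    [0.06,0.18,-0.12],
    [0.06,0.22,-0.12],
    [0.06,0.22,-0.12]
  ],
  "dr": [
    [0,0,0],
    [0,0,0],
    [0,0,0],
    [0,0,0],
    [0,0,0],
    [0,0,0],
    [0,0,0],
    [0,0,0],
    [0,0,0],
    [0,0,0],
    [0,0,0],
    [0,0,0],
    [0,0,0],
    [0,0,0],
    [0,0,0],
    [0,0,0],
    [0,0,0]
  ]
}}

```text
time: 20.3
position: [0.4631, -0.0323, 0.2048]
tool_rot: [-0.002, 1.0, 0.001, 0.0]
force: [-0.1, -0.6, 0.1]
gripper_width: 0.0426
gripper_force: 0.0
```

Run:
```python
from h import *
rgb,W=tops(3)
for c,r,z0,z1 in (((.529,-.192),.082,.06,.08),((.529,-.192),.067,.08,.1),((.463,.252),.053,.055,.1),((.632,.28),.028,.055,.1)): rimplane(W,c,r,z0,z1)
print(rim(W,(.463,.252),.075,.03))
go((.4635,.202,.15,0),(.4635,.202,.051,0))
```

```text
rim n 263 tilt deg x,y [0.1 0.5] z centre 0.0751 circle x,y,rmean [ 0.5285 -0.1922  0.0775]
rim n 223 tilt deg x,y [0.  0.4] z centre 0.0888 circle x,y,rmean [ 0.5298 -0.1937  0.0625]
rim n 332 tilt deg x,y [-0.1 -0.2] z centre 0.062 circle x,y,rmean [0.4637 0.2529 0.0489]
rim n 149 tilt deg x,y [-0.7  0.1] z centre 0.0737 circle x,y,rmean [0.6327 0.2806 0.0242]
[4.634e-01 2.521e-01 1.051e-01 9.030e-02 6.300e-02 4.050e+02]
now [ 0.464  -0.0365  0.2045] psi -0.06 w 0.0427 F [-0.5 -0.6  0. ] t 20.4 q [-0.08  0.19 -0.14  1.25 -0.   -0.08]
slide [0.0007, 0.2386, 0.0544] dr [-0.001, 0.001, -0.001] rows>= 5
slide [0.0008, 0.2386, 0.1534] dr [-0.001, 0.001, -0.001] rows>= 6
```

b is seated, its rim 14 mm above a's. Now c.

Call:
{"fn": "drive_tool", "kwargs": {
  "claw": [0,0,0,0,0,0,0,0,0,0,-1,-1,-1,-1,-1,-1,-1,-1],
  "slide": [
    [0,0.05,0],
    [0,0.1,0.02],
    [0,0.15,0.04],
    [0,0.2,0.054],
    [0,0.24,0.054],
    [0,0.24,0.08],
    [0,0.24,0.12],
    [0,0.24,0.145],
    [0,0.24,0.154],
    [0,0.24,0.154],
    [0,0.24,0.154],
    [0,0.24,0.154],
    [0,0.24,0.154],
    [0,0.24,0.154],
    [0,0.24,0.154],
    [0,0.24,0.154],
    [0,0.24,0.154],
    [0,0.24,0.154]
  ],
  "dr": [
    [0,0,0],
    [0,0,0],
    [0,0,0],
    [0,0,0],
    [0,0,0],
    [0,0,0],
    [0,0,0],
    [0,0,0],
    [0,0,0],
    [0,0,0],
    [0,0,0],
    [0,0,0],
    [0,0,0],
    [0,0,0],
    [0,0,0],
    [0,0,0],
    [0,0,0],
    [0,0,0]
  ]
}}

```text
time: 22.25
position: [0.4657, 0.2043, 0.052]
tool_rot: [0.001, 1.0, 0.001, 0.002]
force: [1.1, -0.0, 6.5]
gripper_width: 0.0062
gripper_force: 61.0
```

Call:
{"fn": "drive_tool", "kwargs": {
  "claw": [-1,-1,-1,-1,-1,-1,-1],
  "slide": [
    [0,0,-0.03],
    [0,0,-0.07],
    [0,0,-0.12],
    [0,0,-0.16],
    [0,0,-0.17],
    [0,0,-0.17],
    [0,0,-0.17]
  ],
  "dr": [
    [0,0,0],
    [0,0,0],
    [0,0,0],
    [0,0,0],
    [0,0,0],
    [0,0,0],
    [0,0,0]
  ]
}}

```text
time: 22.95
position: [0.4631, 0.2031, 0.2186]
tool_rot: [0.001, 1.0, -0.001, -0.001]
force: [0.4, 0.2, -2.0]
gripper_width: 0.006
gripper_force: 60.1
```

Run:
```python
from h import *
go((.530,-.2425,.22,0))
```

```text
now [0.4631 0.2031 0.2186] psi -0.09 w 0.006 F [ 0.4  0.2 -2. ] t 22.9 q [ 0.41  0.26 -0.    1.31 -0.    0.42]
slide [-0.0676, -0.4455, -0.0009] dr [-0.002, -0.003, -0.002] rows>= 10
```

Call:
{"fn": "drive_tool", "kwargs": {
  "claw": [-1,-1,-1,-1,-1,-1,-1,-1,-1,-1,-1,-1,-1,-1,-1,-1],
  "slide": [
    [-0.01,-0.04,0],
    [-0.02,-0.08,0],
    [-0.03,-0.12,0],
    [-0.04,-0.16,0],
    [-0.05,-0.2,0],
    [-0.055,-0.24,0],
    [-0.06,-0.28,0],
    [-0.067,-0.32,0],
    [-0.067,-0.36,0],
    [-0.067,-0.4,0],
    [-0.067,-0.435,0],
    [-0.067,-0.446,0],
    [-0.067,-0.446,0.03],
    [-0.067,-0.446,0.06],
    [-0.067,-0.446,0.068],
    [-0.067,-0.446,0.068]
  ],
  "dr": [
    [0,0,0],
    [0,0,0],
    [0,0,0],
    [0,0,0],
    [0,0,0],
    [0,0,0],
    [0,0,0],
    [0,0,0],
    [0,0,0],
    [0,0,0],
    [0,0,0],
    [0,0,0],
    [0,0,0],
    [0,0,0],
    [0,0,0],
    [0,0,0]
  ]
}}

```text
time: 24.55
position: [0.5284, -0.241, 0.1492]
tool_rot: [0.001, 1.0, 0.002, -0.003]
force: [0.6, 0.4, -1.4]
gripper_width: 0.0061
gripper_force: 60.1
```

Run:
```python
from h import *
rgb,W=tops(1); rgb,W=tops(3); go(); p=manip.read_state()["position"]
V=W.copy(); V[W[...,1]<-.215]=np.nan
rimplane(V,(p[0]+.002,p[1]+.05),.053,.145,.18)
rimplane(V,(.5298,-.193),.067,.08,.1)
```

```text
now [ 0.5315 -0.2426  0.1539] psi -0.07 w 0.0059 F [ 0.9 -0.3 -0.6] t 24.8 q [-0.43  0.45  0.1   1.22  0.   -0.43]
rim n 243 tilt deg x,y [-0.5 -0.3] z centre 0.1627 circle x,y,rmean [ 0.5342 -0.1932  0.0486]
rim n 214 tilt deg x,y [0.1 0.1] z centre 0.0885 circle x,y,rmean [ 0.5298 -0.1928  0.0625]h.py:54: RuntimeWarning: All-NaN slice encountered
  return rgb,np.nanmedian(Ws,0)
```

Call:
{"fn": "drive_tool", "kwargs": {
  "claw": [-1,-1,-1,-1,-1,-1,-1,-1,-1,-0.7,-0.5,-0.3,-0.1,-0.1,-0.1,-0.1,-0.1],
  "slide": [
    [0.004,0,0],
    [0.004,0,0.015],
    [0.004,0,0.03],
    [0.004,0,0.042],
    [0.004,0,0.05],
    [0.004,0,0.056],
    [0.004,0,0.06],
    [0.004,0,0.061],
    [0.004,0,0.061],
    [0.004,0,0.061],
    [0.004,0,0.061],
    [0.004,0,0.06],
    [0.004,0,0.058],
    [0.004,0,0.03],
    [0.004,0,-0.01],
    [0.004,0,-0.05],
    [0.004,0,-0.06]
  ],
  "dr": [
    [0,0,0],
    [0,0,0],
    [0,0,0],
    [0,0,0],
    [0,0,0],
    [0,0,0],
    [0,0,0],
    [0,0,0],
    [0,0,0],
    [0,0,0],
    [0,0,0],
    [0,0,0],
    [0,0,0],
    [0,0,0],
    [0,0,0],
    [0,0,0],
    [0,0,0]
  ]
}}

```text
time: 26.45
position: [0.5289, -0.2435, 0.218]
tool_rot: [0.001, 1.0, -0.002, 0.004]
force: [-0.4, -0.0, 0.3]
gripper_width: 0.0386
gripper_force: 0.0
```

Call:
{"fn": "drive_tool", "kwargs": {
  "claw": [0,0.5,1,1,1,1,1,1,1,1],
  "slide": [
    [0,0.05,0],
    [0,0.1,0],
    [0,0.15,0],
    [0,0.2,0],
    [0,0.25,0],
    [0,0.3,0],
    [-0.02,0.34,0],
    [-0.02,0.38,0],
    [-0.02,0.38,0],
    [-0.02,0.38,0]
  ],
  "dr": [
    [0,0,0],
    [0,0,0],
    [0,0,0],
    [0,0,0],
    [0,0,0],
    [0,0,0],
    [0,0,0],
    [0,0,0],
    [0,0,0],
    [0,0,0]
  ]
}}

```text
time: 27.45
position: [0.5466, 0.1384, 0.2116]
tool_rot: [-0.0, 1.0, -0.0, -0.001]
force: [-0.4, -0.5, 0.2]
gripper_width: 0.0853
gripper_force: 0.0
```

Run:
```python
from h import *
rgb,W=tops(3)
cv2.imwrite('pics/c5.png',cv2.resize(rgb[80:300,130:400,::-1],None,fx=2.7,fy=2.7,interpolation=cv2.INTER_CUBIC))
for c,r,z0,z1 in (((.529,-.192),.082,.06,.08),((.529,-.192),.067,.08,.096),((.53,-.192),.053,.096,.12),((.632,.28),.028,.055,.1)): rimplane(W,c,r,z0,z1)
go((.6325,.2805,.15,0),(.6325,.2805,.056,0))
```

```text
rim n 522 tilt deg x,y [-0.  -0.1] z centre 0.0747 circle x,y,rmean [ 0.5295 -0.1925  0.0772]
rim n 437 tilt deg x,y [ 0.2 -0.1] z centre 0.0889 circle x,y,rmean [ 0.5302 -0.1931  0.0621]
rim n 340 tilt deg x,y [-0. -0.] z centre 0.1024 circle x,y,rmean [ 0.5302 -0.1944  0.0488]
rim n 0 tilt deg x,y [0. 0.] z centre 0.0 circle x,y,rmean [0. 0. 0.]
now [0.5469 0.1363 0.2122] psi -0.19 w 0.0855 F [-0.4  0.2 -0.2] t 27.6 q [ 0.24  0.38  0.14  1.34 -0.    0.25]
slide [-0.0852, 0.1445, 0.0621] dr [-0.001, -0.001, -0.004] rows>= 4
slide [-0.0852, 0.1445, 0.1561] dr [-0.001, -0.001, -0.004] rows>= 5
```

View pics/c5.png

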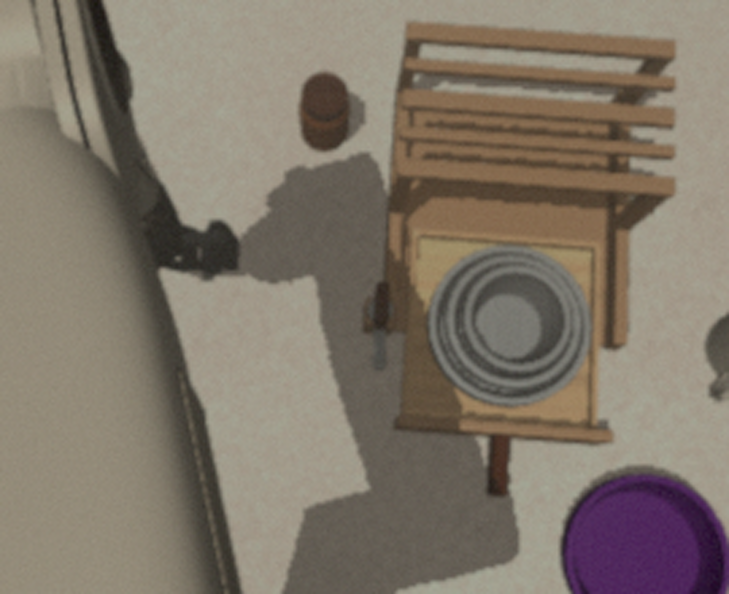

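The three bowls are nested concentrically, with rims at 75, 89 and 102 mm. Now e, gripped across its outside.

Call:
{"fn": "drive_tool", "kwargs": {
  "claw": [1,1,1,1,1,1,1,1,1,1,-1,-1,-1,-1,-1,-1,-1],
  "slide": [
    [-0.02,0.04,0],
    [-0.04,0.08,0.02],
    [-0.06,0.11,0.04],
    [-0.085,0.144,0.05],
    [-0.085,0.144,0.06],
    [-0.085,0.144,0.06],
    [-0.085,0.144,0.09],
    [-0.085,0.144,0.13],
    [-0.085,0.144,0.157],
    [-0.085,0.144,0.157],
    [-0.085,0.144,0.157],
    [-0.085,0.144,0.157],
    [-0.085,0.144,0.157],
    [-0.085,0.144,0.157],
    [-0.085,0.144,0.157],
    [-0.085,0.144,0.157],
    [-0.085,0.144,0.157]
  ],
  "dr": [
    [0,0,0],
    [0,0,0],
    [0,0,0],
    [0,0,0],
    [0,0,0],
    [0,0,0],
    [0,0,0],
    [0,0,0],
    [0,0,0],
    [0,0,0],
    [0,0,0],
    [0,0,0],
    [0,0,0],
    [0,0,0],
    [0,0,0],
    [0,0,0],
    [0,0,0]
  ]
}}

```text
time: 29.3
position: [0.6349, 0.282, 0.0597]
tool_rot: [0.001, 1.0, 0.001, 0.004]
force: [-0.8, -2.0, 7.5]
gripper_width: 0.0541
gripper_force: 63.4
```

Call:
{"fn": "drive_tool", "kwargs": {
  "claw": [-1,-1,-1,-1,-1,-1,-1,-1,-1],
  "slide": [
    [0,0,-0.03],
    [0,0,-0.07],
    [0,0,-0.12],
    [0,0,-0.15],
    [0.03,0,-0.165],
    [0.06,-0.02,-0.165],
    [0.1,-0.03,-0.165],
    [0.1,-0.03,-0.165],
    [0.1,-0.03,-0.165]
  ],
  "dr": [
    [0,0,0],
    [0,0,0],
    [0,0,0],
    [0,0,0],
    [0,0,0],
    [0,0,0],
    [0,0,0],
    [0,0,0],
    [0,0,0]
  ]
}}

```text
time: 30.2
position: [0.5315, 0.2514, 0.2219]
tool_rot: [0.001, 1.0, 0.0, 0.001]
force: [1.5, 0.6, -0.5]
gripper_width: 0.0538
gripper_force: 63.4
```

Run:
```python
from h import *
go((.5302,-.194,.22,0))
```

```text
now [0.5315 0.2514 0.2219] psi -0.08 w 0.0538 F [ 1.5  0.6 -0.5] t 30.2 q [ 0.44  0.42  0.23  1.38 -0.    0.44]
slide [0.0007, -0.4454, 0.0016] dr [0.001, 0.002, -0.002] rows>= 9
```

Call:
{"fn": "drive_tool", "kwargs": {
  "claw": [-1,-1,-1,-1,-1,-1,-1,-1,-1,-1,-1,-1,-1,-1,-1,-1],
  "slide": [
    [0,-0.04,0],
    [0,-0.08,0],
    [0,-0.12,0],
    [0,-0.16,0],
    [0,-0.2,0],
    [0,-0.24,0],
    [0,-0.28,0],
    [0,-0.32,0],
    [0,-0.36,0],
    [0,-0.4,0],
    [0,-0.435,0],
    [0,-0.445,0],
    [0,-0.445,0.03],
    [0,-0.445,0.045],
    [0,-0.445,0.045],
    [0,-0.445,0.045]
  ],
  "dr": [
    [0,0,0],
    [0,0,0],
    [0,0,0],
    [0,0,0],
    [0,0,0],
    [0,0,0],
    [0,0,0],
    [0,0,0],
    [0,0,0],
    [0,0,0],
    [0,0,0],
    [0,0,0],
    [0,0,0],
    [0,0,0],
    [0,0,0],
    [0,0,0]
  ]
}}

```text
time: 31.8
position: [0.5326, -0.1934, 0.176]
tool_rot: [0.001, 1.0, -0.0, 0.001]
force: [0.4, -0.4, -0.1]
gripper_width: 0.0539
gripper_force: 63.5
```

Run:
```python
from h import *
rgb,W=tops(4); go((.5302,-.194,.1057,0))
cv2.imwrite('pics/c6.png',cv2.resize(rgb[120:280,240:400,::-1],None,fx=3.7,fy=3.7,interpolation=cv2.INTER_CUBIC))
p=manip.read_state()["position"]; rimplane(W,p[:2],.026,.16,.205); rimplane(W,(.53,-.194),.053,.095,.11)
```

```text
now [ 0.5326 -0.1935  0.1768] psi -0.07 w 0.0536 F [-0.2  0.1 -0.6] t 32.0 q [-0.35  0.4   0.08  1.25  0.   -0.35]
slide [0.0026, -0.0004, 0.0711] dr [-0.001, 0.003, -0.002] rows>= 2
rim n 42 tilt deg x,y [19.3  7.3] z centre 0.1995 circle x,y,rmean [ 0.5322 -0.1882  0.0256]
rim n 142 tilt deg x,y [ 0.4 -0.7] z centre 0.1028 circle x,y,rmean [ 0.529  -0.1925  0.0471]
```

View pics/c6.png

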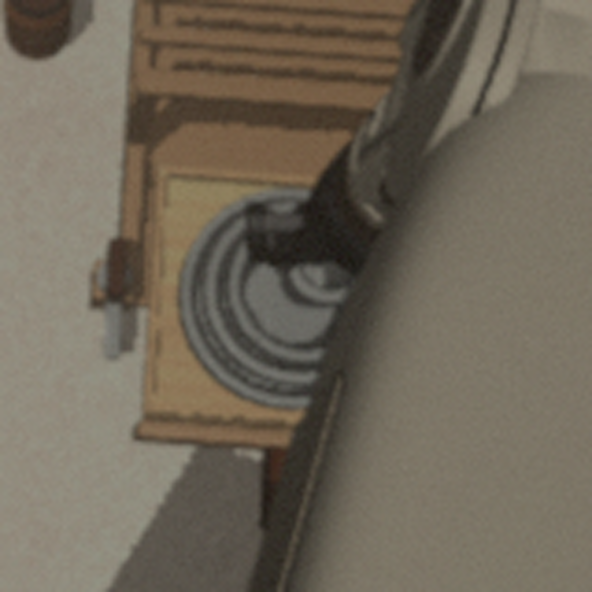

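Call:
{"fn": "drive_tool", "kwargs": {
  "claw": [-1,-1,-1,-1,-1,-1,-1,-1,0.6,0.8,1,1,1,1,1],
  "slide": [
    [0.002,0,0.02],
    [0.002,0,0.04],
    [0.002,0,0.055],
    [0.002,0,0.063],
    [0.002,0,0.068],
    [0.002,0,0.071],
    [0.002,0,0.071],
    [0.002,0,0.071],
    [0.002,0,0.071],
    [0.002,0,0.07],
    [0.002,0,0.069],
    [0.002,0,0.03],
    [0.002,0,-0.01],
    [0.002,0,-0.04],
    [0.002,0,-0.04]
  ],
  "dr": [
    [0,0,0],
    [0,0,0],
    [0,0,0],
    [0,0,0],
    [0,0,0],
    [0,0,0],
    [0,0,0],
    [0,0,0],
    [0,0,0],
    [0,0,0],
    [0,0,0],
    [0,0,0],
    [0,0,0],
    [0,0,0],
    [0,0,0]
  ]
}}

```text
time: 33.5
position: [0.5322, -0.1946, 0.2207]
tool_rot: [0.001, 1.0, -0.002, 0.005]
force: [0.6, -0.0, -0.0]
gripper_width: 0.0858
gripper_force: 0.0
```

Call:
{"fn": "drive_tool", "kwargs": {
  "claw": [0.5,0,0,0,0,0,0],
  "slide": [
    [0.04,0.04,0],
    [0.08,0.08,0],
    [0.1,0.12,0],
    [0.14,0.16,0],
    [0.15,0.2,0],
    [0.15,0.23,0],
    [0.15,0.23,0]
  ],
  "dr": [
    [0,0,0],
    [0,0,0],
    [0,0,0],
    [0,0,0],
    [0,0,0],
    [0,0,0],
    [0,0,0]
  ]
}}

```text
time: 34.2
position: [0.3787, 0.0396, 0.2148]
tool_rot: [-0.002, 1.0, 0.0, -0.0]
force: [-0.2, -0.8, 0.1]
gripper_width: 0.0424
gripper_force: 0.0
```

Run:
```python
from h import *
rgb,W=tops(3)
for c,r,z0,z1 in (((.529,-.192),.082,.06,.08),((.529,-.192),.067,.08,.096),((.53,-.193),.053,.096,.11),((.53,-.194),.028,.112,.14)): rimplane(W,c,r,z0,z1)
P=box(W,.34,.408,-.22,-.15,.05,.064); print(np.round(np.percentile(P,[2,50,98],axis=0),4).tolist())
go((.388,-.1815,.15,-4),(.388,-.1815,.027,-4))
```

```text
rim n 514 tilt deg x,y [-0.1 -0.1] z centre 0.0746 circle x,y,rmean [ 0.5321 -0.1928  0.0771]
rim n 427 tilt deg x,y [ 0.2 -0.1] z centre 0.0892 circle x,y,rmean [ 0.5326 -0.1933  0.0618]
rim n 343 tilt deg x,y [0. 0.] z centre 0.1025 circle x,y,rmean [ 0.5329 -0.1946  0.0489]
rim n 174 tilt deg x,y [-0.2 -0.6] z centre 0.1225 circle x,y,rmean [ 0.5308 -0.1931  0.024 ]
[[0.3646, -0.189, 0.0525], [0.3857, -0.1822, 0.0554], [0.4071, -0.1743, 0.0578]]
now [0.3797 0.0365 0.2148] psi -0.07 w 0.0428 F [0.1 0.3 0.5] t 34.4 q [ 0.1   0.01 -0.3   1.26 -0.    0.1 ]
slide [-0.0086, -0.2179, 0.065] dr [-0.001, -0.001, 0.087] rows>= 5
slide [-0.0087, -0.2178, 0.188] dr [-0.001, -0.001, 0.087] rows>= 6
```

All four are nested (rims 75/89/102/122 mm). The tray crept in by about 3 mm, so I'll re-grip the pull, pull it back to the stop, then push home.

Call:
{"fn": "drive_tool", "kwargs": {
  "claw": [0,0,0,0,0,0,0,0,0,0,0,0,-1,-1,-1,-1,-1],
  "slide": [
    [0,-0.05,0],
    [0,-0.1,0.02],
    [0,-0.15,0.04],
    [-0.005,-0.19,0.06],
    [-0.009,-0.218,0.065],
    [-0.009,-0.218,0.065],
    [-0.009,-0.218,0.065],
    [-0.009,-0.218,0.1],
    [-0.009,-0.218,0.14],
    [-0.009,-0.218,0.17],
    [-0.009,-0.218,0.188],
    [-0.009,-0.218,0.188],
    [-0.009,-0.218,0.188],
    [-0.009,-0.218,0.188],
    [-0.009,-0.218,0.188],
    [-0.009,-0.218,0.188],
    [-0.009,-0.218,0.188]
  ],
  "dr": [
    [0,0,0.087],
    [0,0,0.087],
    [0,0,0.087],
    [0,0,0.087],
    [0,0,0.087],
    [0,0,0.087],
    [0,0,0.087],
    [0,0,0.087],
    [0,0,0.087],
    [0,0,0.087],
    [0,0,0.087],
    [0,0,0.087],
    [0,0,0.087],
    [0,0,0.087],
    [0,0,0.087],
    [0,0,0.087],
    [0,0,0.087]
  ]
}}

```text
time: 36.05
position: [0.3898, -0.1821, 0.0288]
tool_rot: [0.035, 0.999, -0.001, 0.002]
force: [-1.7, -2.1, 5.5]
gripper_width: 0.0152
gripper_force: 60.0
```

Call:
{"fn": "drive_tool", "kwargs": {
  "claw": [-1,-1,-1,-1],
  "slide": [
    [0.002,0,0],
    [0.005,0,0],
    [0.008,0,0],
    [0.008,0,0]
  ],
  "dr": [
    [0,0,0],
    [0,0,0],
    [0,0,0],
    [0,0,0]
  ]
}}

```text
time: 36.45
position: [0.3866, -0.1819, 0.0289]
tool_rot: [0.035, 0.999, -0.001, 0.006]
force: [12.2, -0.2, -5.7]
gripper_width: 0.015
gripper_force: 59.7
```

Call:
{"fn": "drive_tool", "kwargs": {
  "claw": [-1,-1,-1,-1,-1,-1,-1,-1,-1,-1,-1,-1,-1,-1,-1,-1,-1,-1,-1],
  "slide": [
    [-0.003,0,0],
    [-0.008,0,0],
    [-0.015,0,0],
    [-0.023,0,0],
    [-0.031,0,0],
    [-0.039,0,0],
    [-0.047,0,0],
    [-0.055,0,0],
    [-0.063,0,0],
    [-0.071,0,0],
    [-0.079,0,0],
    [-0.087,0,0],
    [-0.095,0,0],
    [-0.103,0,0],
    [-0.11,0,0],
    [-0.117,0,0],
    [-0.123,0,0],
    [-0.128,0,0],
    [-0.128,0,0]
  ],
  "dr": [
    [0,0,0],
    [0,0,0],
    [0,0,0],
    [0,0,0],
    [0,0,0],
    [0,0,0],
    [0,0,0],
    [0,0,0],
    [0,0,0],
    [0,0,0],
    [0,0,0],
    [0,0,0],
    [0,0,0],
    [0,0,0],
    [0,0,0],
    [0,0,0],
    [0,0,0],
    [0,0,0],
    [0,0,0]
  ]
}}

```text
time: 38.35
position: [0.5097, -0.1905, 0.0288]
tool_rot: [0.035, 0.999, -0.001, 0.002]
force: [0.5, -1.8, 7.8]
gripper_width: 0.0153
gripper_force: 61.5
```

Call:
{"fn": "drive_tool", "kwargs": {
  "claw": [-1,-1,-1,-1,-1,-1,-1],
  "slide": [
    [-0.003,0,0],
    [-0.006,0,0],
    [-0.009,0,0],
    [-0.012,0,0],
    [-0.014,0,0],
    [-0.014,0,0],
    [-0.014,0,0]
  ],
  "dr": [
    [0,0,0],
    [0,0,0],
    [0,0,0],
    [0,0,0],
    [0,0,0],
    [0,0,0],
    [0,0,0]
  ]
}}

```text
time: 39.05
position: [0.5161, -0.191, 0.0288]
tool_rot: [0.036, 0.999, -0.001, -0.005]
force: [-17.9, -1.1, 22.6]
gripper_width: 0.0152
gripper_force: 63.6
```

The tray is home at its stop. Release while still pressing, then rise and look at the catch.

Call:
{"fn": "drive_tool", "kwargs": {
  "claw": [-0.5,0,0,0,0,0,0,0,0,0,0,0,0],
  "slide": [
    [0,0,0],
    [0,0,0],
    [0,0,0],
    [0.002,0,-0.03],
    [0.005,0,-0.08],
    [0.005,0,-0.13],
    [0.005,0,-0.17],
    [0.04,0,-0.17],
    [0.08,0,-0.17],
    [0.12,0,-0.17],
    [0.16,0,-0.17],
    [0.2,0,-0.17],
    [0.2,0,-0.17]
  ],
  "dr": [
    [0,0,0],
    [0,0,0],
    [0,0,0],
    [0,0,0],
    [0,0,0],
    [0,0,0],
    [0,0,0],
    [0,0,0],
    [0,0,0],
    [0,0,0],
    [0,0,0],
    [0,0,0],
    [0,0,0]
  ]
}}

```text
time: 40.35
position: [0.3179, -0.175, 0.1965]
tool_rot: [0.036, 0.999, 0.001, -0.002]
force: [1.0, -0.0, -0.0]
gripper_width: 0.0428
gripper_force: 0.0
```

Run:
```python
from h import *
rgb,W=tops(5)
cv2.imwrite('pics/c7.png',cv2.resize(rgb[80:300,210:400,::-1],None,fx=2.7,fy=2.7,interpolation=cv2.INTER_CUBIC))
P=box(W,.45,.538,-.22,-.15,.05,.064); print("pull",np.round(np.percentile(P,[2,50,98],axis=0),4).tolist())
C=box(W,.5,.6,-.1,-.03,.09,.115); print("fin",len(C),np.round(np.percentile(C,[2,50,98],axis=0),4).tolist(),"mid",np.round((np.percentile(C,1,axis=0)+np.percentile(C,99,axis=0))/2,4),np.degrees(np.arctan(np.polyfit(C[:,0],C[:,1],1)[0])))
A=box(W,.44,.54,-.11,-.03,.058,.075); print("arm",len(A),np.round(np.percentile(A,[2,50,98],axis=0),4).tolist())
go((.545,-.0645,.17,-4),(.545,-.0645,.078,-4))
```

```text
pull [[0.4889, -0.1985, 0.0514], [0.5131, -0.19, 0.0551], [0.5357, -0.1836, 0.0574]]
fin 79 [[0.5238, -0.0683, 0.1019], [0.5446, -0.0629, 0.1047], [0.5637, -0.0576, 0.1067]] mid [ 0.5438 -0.063   0.1042] -0.8498930591692239
arm 74 [[0.4853, -0.068, 0.0632], [0.5082, -0.0623, 0.0663], [0.5383, -0.0543, 0.0739]]
now [ 0.324  -0.177   0.1975] psi -3.98 w 0.0425 F [ 0.  -0.4 -0.3] t 40.6 q [-0.5   0.   -0.36  1.21  0.   -0.43]
slide [-0.2126, 0.1275, 0.0277] dr [-0.0, 0.001, 0.0] rows>= 5
slide [-0.2125, 0.1276, 0.1197] dr [-0.0, 0.001, 0.0] rows>= 6
```

View pics/c7.png

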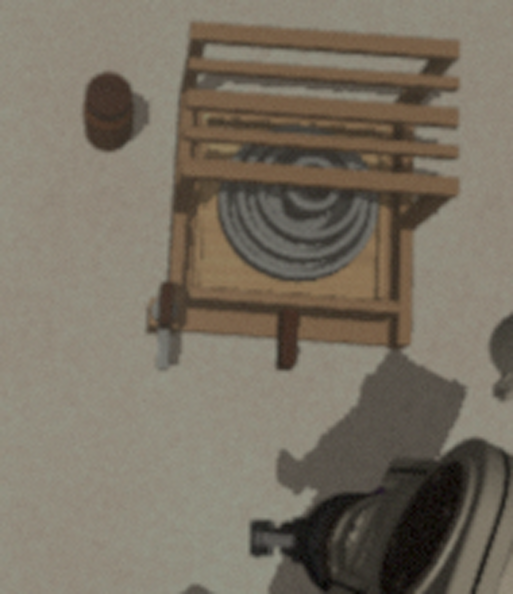

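The tray is home with the stack under the shelf, and the catch is open with its fin at crop (172,305). Grip the fin.

Call:
{"fn": "drive_tool", "kwargs": {
  "claw": [0,0,0,0,0,0,0,0,0,0,0,-1,-1,-1,-1,-1,-1],
  "slide": [
    [-0.03,0.03,0],
    [-0.07,0.06,0],
    [-0.11,0.09,0],
    [-0.15,0.12,0],
    [-0.18,0.129,0.01],
    [-0.212,0.129,0.02],
    [-0.212,0.129,0.028],
    [-0.212,0.129,0.06],
    [-0.212,0.129,0.1],
    [-0.212,0.129,0.12],
    [-0.212,0.129,0.12],
    [-0.212,0.129,0.12],
    [-0.212,0.129,0.12],
    [-0.212,0.129,0.12],
    [-0.212,0.129,0.12],
    [-0.212,0.129,0.12],
    [-0.212,0.129,0.12]
  ],
  "dr": [
    [0,0,0],
    [0,0,0],
    [0,0,0],
    [0,0,0],
    [0,0,0],
    [0,0,0],
    [0,0,0],
    [0,0,0],
    [0,0,0],
    [0,0,0],
    [0,0,0],
    [0,0,0],
    [0,0,0],
    [0,0,0],
    [0,0,0],
    [0,0,0],
    [0,0,0]
  ]
}}

```text
time: 42.3
position: [0.5448, -0.0627, 0.0791]
tool_rot: [0.035, 0.999, 0.0, 0.002]
force: [0.4, 2.1, 6.3]
gripper_width: 0.0109
gripper_force: 60.1
```

Call:
{"fn": "drive_tool", "kwargs": {
  "claw": [-1,-1,-1,-1,-1,-1,-1,-1,-1,-1],
  "slide": [
    [0,0,0],
    [0,0,0],
    [0,0,0],
    [0,0,0],
    [0,0,0],
    [0,0,0],
    [0,0,0],
    [0,0,0],
    [0,0,0],
    [0,0,0]
  ],
  "dr": [
    [0,0,-0.1],
    [0,0,-0.22],
    [0,0,-0.34],
    [0,0,-0.46],
    [0,0,-0.58],
    [0,0,-0.7],
    [0,0,-0.82],
    [0,0,-0.92],
    [0,0,-1],
    [0,0,-1]
  ]
}}

```text
time: 43.3
position: [0.5444, -0.0615, 0.0791]
tool_rot: [-0.351, 0.936, 0.001, 0.002]
force: [0.6, 4.6, 7.1]
gripper_width: 0.011
gripper_force: 60.3
```

Call:
{"fn": "drive_tool", "kwargs": {
  "claw": [-1,-1,-1,-1,-1,-1,-1,-1,-1,-1],
  "slide": [
    [0,0,0],
    [0,0,0],
    [0,0,0],
    [0,0,0],
    [0,0,0],
    [0,0,0],
    [0,0,0],
    [0,0,0],
    [0,0,0],
    [0,0,0]
  ],
  "dr": [
    [0,0,-0.1],
    [0,0,-0.2],
    [0,0,-0.32],
    [0,0,-0.44],
    [0,0,-0.56],
    [0,0,-0.66],
    [0,0,-0.74],
    [0,0,-0.82],
    [0,0,-0.84],
    [0,0,-0.84]
  ]
}}

```text
time: 44.3
position: [0.5434, -0.0612, 0.0791]
tool_rot: [-0.634, 0.773, 0.001, 0.002]
force: [-2.0, 6.2, 9.4]
gripper_width: 0.011
gripper_force: 66.5
```

Run:
```python
from h import *
go(); print(np.round(manip.read_state()["moment"],2))
```

```text
now [ 0.5434 -0.0612  0.0791] psi 78.68 w 0.011 F [-2.   6.2  9.4] t 44.3 q [-0.11  0.44 -0.12  1.01  0.   -1.49]
[ 1.19  0.48 -1.11]
```

Call:
{"fn": "drive_tool", "kwargs": {
  "claw": [-1,-1,-1,-1],
  "slide": [
    [0,0,0],
    [0,0,0],
    [0,0,0],
    [0,0,0]
  ],
  "dr": [
    [0,0,-0.05],
    [0,0,-0.1],
    [0,0,-0.1],
    [0,0,-0.1]
  ]
}}

```text
time: 44.7
position: [0.5434, -0.0613, 0.0792]
tool_rot: [-0.662, 0.749, 0.001, 0.002]
force: [-2.6, 6.9, 10.1]
gripper_width: 0.0108
gripper_force: 100.7
```

Run:
```python
from h import *
go(); print(np.round(manip.read_state()["moment"],2))
```

```text
now [ 0.5434 -0.0613  0.0792] psi 82.95 w 0.0108 F [-2.6  6.9 10.1] t 44.7 q [-0.11  0.44 -0.12  1.01  0.   -1.56]
[ 1.4   0.48 -2.41]
```

The torque rose sharply, so the catch is at its stop. Release, retreat and verify.

Call:
{"fn": "drive_tool", "kwargs": {
  "claw": [-0.5,0,0,0,0,0,0,0,0,0,0,0,0,0,0],
  "slide": [
    [0,0,0],
    [0,0,0],
    [0,0,0],
    [0,0,-0.03],
    [0,0,-0.08],
    [0,0,-0.13],
    [0,0,-0.15],
    [0,0.04,-0.15],
    [0,0.08,-0.15],
    [0,0.12,-0.15],
    [0,0.16,-0.15],
    [0,0.2,-0.15],
    [0,0.24,-0.15],
    [0,0.24,-0.15],
    [0,0.24,-0.15]
  ],
  "dr": [
    [0,0,0],
    [0,0,0],
    [0,0,0],
    [0,0,0],
    [0,0,0],
    [0,0,0],
    [0,0,0],
    [0,0,0],
    [0,0,0],
    [0,0,0],
    [0,0,0],
    [0,0,0],
    [0,0,0],
    [0,0,0],
    [0,0,0]
  ]
}}

```text
time: 46.2
position: [0.3047, -0.0348, 0.2276]
tool_rot: [-0.665, 0.747, -0.001, 0.001]
force: [-0.4, -0.2, -0.0]
gripper_width: 0.0429
gripper_force: 0.0
```

Run:
```python
from h import *
rgb,W=tops(5); go()
cv2.imwrite('pics/c8.png',cv2.resize(rgb[80:300,150:440,::-1],None,fx=2.7,fy=2.7,interpolation=cv2.INTER_CUBIC))
P=box(W,.45,.54,-.22,-.15,.05,.064); print("pull",np.round(np.percentile(P,[2,50,98],axis=0),4).tolist())
C=box(W,.5,.6,-.11,-.03,.098,.115); print("fin",len(C),np.degrees(np.arctan(np.polyfit(C[:,1],C[:,0],1)[0])))
A=box(W,.5,.58,-.135,-.085,.058,.075); print("arm",len(A),np.round(np.percentile(A,[2,50,98],axis=0),4).tolist(), np.degrees(np.arctan(np.polyfit(A[:,1],A[:,0],1)[0])) if len(A)>5 else '')
```

```text
now [ 0.3058 -0.0349  0.2272] psi 83.29 w 0.0427 F [ 0.1 -0.4 -0.6] t 46.5 q [-0.11 -0.15 -0.42  1.3  -0.   -1.57]
pull [[0.4889, -0.1985, 0.0511], [0.5133, -0.19, 0.0551], [0.5386, -0.1818, 0.057]]
fin 75 12.68629157940871
arm 135 [[0.5277, -0.133, 0.0595], [0.5533, -0.1063, 0.0669], [0.5652, -0.0872, 0.0749]] -10.326383335127495
```

View pics/c8.png

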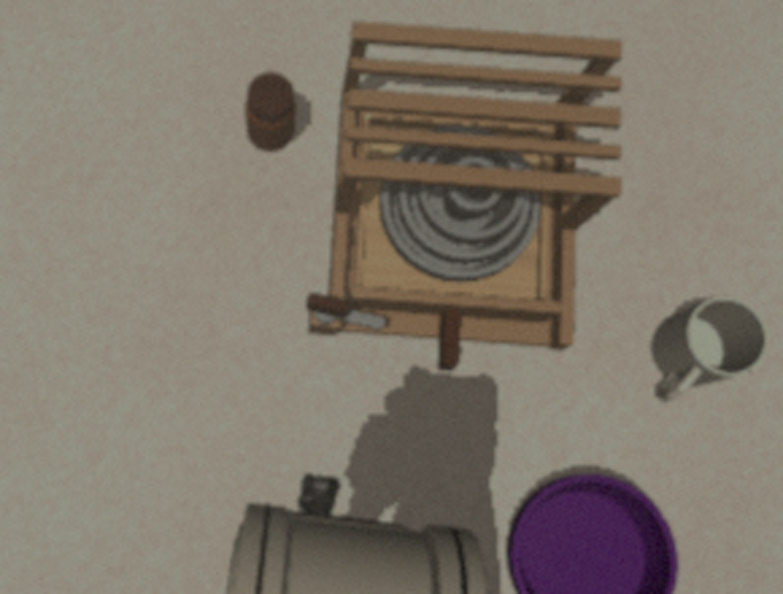

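The arm lies across the front board. The fin is at 12.7° against 13.8° expected at the stop, and the tray is home. Handing in.

```bash
python3 -c "
from station import manip
print(manip.close_job())"
```

```text
the job is handed in; nothing more can be done
None
```

I handed the job in. Bowls b, c and e are nested in order inside bowl_a in the tray (bowl_d was absent), the tray is pushed fully home, and the catch was then turned to its stop. I never touched the mug, jar or shaker.

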